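Unmould the dried soaps and pack them in the pocketed tub

TASK

The soaps in the mould have dried: first switch the fan fully off with its toggle, then lift every soap out of the mould and drop them one at a time into the tub, each lying down in a pocket of its own. When all are packed, put the lid squarely on the tub, fully down, and let go; leave the other things on the wardrobe top where they are.

Things in the scene. Friction and masses are not known exactly. Their poses are not given: they have to be found in the camera images.
- fan_switch (a joint): toggle of the fan: 0 rad leaning all the way over to the on side, 1 rad all the way over to the off side; stiff enough to stay where it is left
- fan_switch_tip (a point): centre of the toggle's red ball, 26 mm in diameter, 50 mm from the toggle's pivot
- fan_switch_base: fixed white housing of the toggle, 70 x 50 x 25 mm, on the fan's foot; origin centre of its underside (30 mm above the worktop). The toggle leans towards this frame's -x when on and is pushed over to +x for off; the pivot lies 22 mm above the origin. The frame's +y points away from the cage, to the free front of the foot
- fan: white desk fan, fixed, 360 mm tall: foot 200 x 190 x 30 mm, cage 240 mm across whose lowest point is 120 mm above the worktop and which fills x = +50 to +185 mm of its frame; origin centre of the foot's underside; front is -x, where the toggle stands 70 mm ahead of the origin
- mould: grey lower half of a soap mould, fixed, 168 x 204 x 18 mm; origin centre of underside. Six open cavities 64 x 36 mm, 12 mm deep (long side along x), centred at x = -40, 40 mm and y = -68, 0, 68 mm
- soap0: yellow cast soap bar, 60 (x) x 32 (y) x 28 (z) mm, about 60 g; origin at its centre. Lying in a mould cavity it stands 16 mm above the mould. Absent in some starts
- soap1: yellow cast soap bar, 60 (x) x 32 (y) x 28 (z) mm, about 60 g; origin at its centre. Lying in a mould cavity it stands 16 mm above the mould. Absent in some starts
- soap2: green cast soap bar, 60 (x) x 32 (y) x 28 (z) mm, about 60 g; origin at its centre. Lying in a mould cavity it stands 16 mm above the mould. Absent in some starts
- soap3: green cast soap bar, 60 (x) x 32 (y) x 28 (z) mm, about 60 g; origin at its centre. Lying in a mould cavity it stands 16 mm above the mould. Absent in some starts
- soap4: pink cast soap bar, 60 (x) x 32 (y) x 28 (z) mm, about 60 g; origin at its centre. Lying in a mould cavity it stands 16 mm above the mould. Absent in some starts
- soap5: pink cast soap bar, 60 (x) x 32 (y) x 28 (z) mm, about 60 g; origin at its centre. Lying in a mould cavity it stands 16 mm above the mould. Absent in some starts
- tub: clear storage tub, fixed, 147 (x) x 134 (y) x 40 mm high, walls 4 mm, white floor 3 mm thick; blue dividers 3 mm thick rise to 30 mm and make six pockets; origin centre of underside
- pocket0 (a point): centre of the floor of a tub pocket; pocket 68 (x) x 40 (y) mm inside, axes as the tub's
- pocket1 (a point): centre of the floor of a tub pocket; pocket 68 (x) x 40 (y) mm inside, axes as the tub's
- pocket2 (a point): centre of the floor of a tub pocket; pocket 68 (x) x 40 (y) mm inside, axes as the tub's
- pocket3 (a point): centre of the floor of a tub pocket; pocket 68 (x) x 40 (y) mm inside, axes as the tub's
- pocket4 (a point): centre of the floor of a tub pocket; pocket 68 (x) x 40 (y) mm inside, axes as the tub's
- pocket5 (a point): centre of the floor of a tub pocket; pocket 68 (x) x 40 (y) mm inside, axes as the tub's
- lid: loose clear lid with blue edges, 156 (x) x 143 (y) mm, 120 g; origin at the centre of the underside of its locating rim. The rim (133 x 120 mm, 4 mm deep) drops inside the tub's walls, the plate (z = 4 to 8 mm) rests on them; blue bar handle on top, 60 (x) x 14 (y) mm, from z = 8 to 32 mm
- hairbrush: wooden hairbrush lying bristles down, 200 x 55 x 24 mm; origin centre of underside, handle towards -x; bystander
- keys: steel key ring with two keys, about 85 x 40 x 4 mm; origin at the ring's centre; bystander
- incense_holder: blue ceramic incense holder, 68 mm across, 26 mm tall; origin centre of underside; bystander
- lotion_jar: white jar with green cap, 66 mm across, 70 mm tall; origin centre of underside; bystander
- mug: white mug, 80 mm across, 90 mm tall; origin centre of underside; bystander
Not all that is in view belongs to the job. What is shaped like the soap1 but purple or turquoise is not meant.

How it is judged:
On the way, in this order (a step that is already met when the one before it is completed fails the run):
1. the fan is switched off (value of joint fan_switch above 0.8 rad), for 0.2 s.
2. every soap lies in a tub pocket of its own (value of joint fan_switch above 0.8 rad and ((horizontal distance between soap0 and pocket0 below 0.009 m and z of soap0 in the frame of pocket0 below 0.021 m) or (horizontal distance between soap0 and pocket1 below 0.009 m and z of soap0 in the frame of pocket1 below 0.021 m) or (horizontal distance between soap0 and pocket2 below 0.009 m and z of soap0 in the frame of pocket2 below 0.021 m) or (horizontal distance between soap0 and pocket3 below 0.009 m and z of soap0 in the frame of pocket3 below 0.021 m) or (horizontal distance between soap0 and pocket4 below 0.009 m and z of soap0 in the frame of pocket4 below 0.021 m) or (horizontal distance between soap0 and pocket5 below 0.009 m and z of soap0 in the frame of pocket5 below 0.021 m)) and ((horizontal distance between soap1 and pocket0 below 0.009 m and z of soap1 in the frame of pocket0 below 0.021 m) or (horizontal distance between soap1 and pocket1 below 0.009 m and z of soap1 in the frame of pocket1 below 0.021 m) or (horizontal distance between soap1 and pocket2 below 0.009 m and z of soap1 in the frame of pocket2 below 0.021 m) or (horizontal distance between soap1 and pocket3 below 0.009 m and z of soap1 in the frame of pocket3 below 0.021 m) or (horizontal distance between soap1 and pocket4 below 0.009 m and z of soap1 in the frame of pocket4 below 0.021 m) or (horizontal distance between soap1 and pocket5 below 0.009 m and z of soap1 in the frame of pocket5 below 0.021 m)) and ((horizontal distance between soap2 and pocket0 below 0.009 m and z of soap2 in the frame of pocket0 below 0.021 m) or (horizontal distance between soap2 and pocket1 below 0.009 m and z of soap2 in the frame of pocket1 below 0.021 m) or (horizontal distance between soap2 and pocket2 below 0.009 m and z of soap2 in the frame of pocket2 below 0.021 m) or (horizontal distance between soap2 and pocket3 below 0.009 m and z of soap2 in the frame of pocket3 below 0.021 m) or (horizontal distance between soap2 and pocket4 below 0.009 m and z of soap2 in the frame of pocket4 below 0.021 m) or (horizontal distance between soap2 and pocket5 below 0.009 m and z of soap2 in the frame of pocket5 below 0.021 m)) and ((horizontal distance between soap3 and pocket0 below 0.009 m and z of soap3 in the frame of pocket0 below 0.021 m) or (horizontal distance between soap3 and pocket1 below 0.009 m and z of soap3 in the frame of pocket1 below 0.021 m) or (horizontal distance between soap3 and pocket2 below 0.009 m and z of soap3 in the frame of pocket2 below 0.021 m) or (horizontal distance between soap3 and pocket3 below 0.009 m and z of soap3 in the frame of pocket3 below 0.021 m) or (horizontal distance between soap3 and pocket4 below 0.009 m and z of soap3 in the frame of pocket4 below 0.021 m) or (horizontal distance between soap3 and pocket5 below 0.009 m and z of soap3 in the frame of pocket5 below 0.021 m)) and ((horizontal distance between soap4 and pocket0 below 0.009 m and z of soap4 in the frame of pocket0 below 0.021 m) or (horizontal distance between soap4 and pocket1 below 0.009 m and z of soap4 in the frame of pocket1 below 0.021 m) or (horizontal distance between soap4 and pocket2 below 0.009 m and z of soap4 in the frame of pocket2 below 0.021 m) or (horizontal distance between soap4 and pocket3 below 0.009 m and z of soap4 in the frame of pocket3 below 0.021 m) or (horizontal distance between soap4 and pocket4 below 0.009 m and z of soap4 in the frame of pocket4 below 0.021 m) or (horizontal distance between soap4 and pocket5 below 0.009 m and z of soap4 in the frame of pocket5 below 0.021 m)) and ((horizontal distance between soap5 and pocket0 below 0.009 m and z of soap5 in the frame of pocket0 below 0.021 m) or (horizontal distance between soap5 and pocket1 below 0.009 m and z of soap5 in the frame of pocket1 below 0.021 m) or (horizontal distance between soap5 and pocket2 below 0.009 m and z of soap5 in the frame of pocket2 below 0.021 m) or (horizontal distance between soap5 and pocket3 below 0.009 m and z of soap5 in the frame of pocket3 below 0.021 m) or (horizontal distance between soap5 and pocket4 below 0.009 m and z of soap5 in the frame of pocket4 below 0.021 m) or (horizontal distance between soap5 and pocket5 below 0.009 m and z of soap5 in the frame of pocket5 below 0.021 m))), for 0.2 s.
3. the lid is on the tub (horizontal distance between lid and tub below 0.007 m and z of lid in the frame of tub between 0.032 and 0.041 m and angle between the x axis of lid and the x axis of tub, either way round below 0.09 rad and angle between lid's own z axis and vertical below 0.05 rad), for 0.2 s.
At the end, for the whole second after the job is handed in: Toggle past 0.8 rad; each soap centre within 9 mm (level) of a pocket centre and at most 21 mm above its floor, one to a pocket; lid centred on the tub within 7 mm, turned under 0.09 rad, level, origin 32 to 41 mm above the tub underside; all at rest (all of step 2 and all of step 3 and linear speed of each of soap0, soap1, soap2, soap3, soap4, soap5, lid below 0.02 m/s); the robot touches nothing.
It fails at once if a bystander (hairbrush, keys, incense holder, jar, mug) is pushed more than 3 cm or tipped over (distance of any of hairbrush, keys, incense_holder, lotion_jar, mug from where it was at the start of the episode above 0.03 m or angle between any of hairbrush, keys, incense_holder, lotion_jar, mug's own z axis and vertical above 0.6 rad).
Of soap0, soap1, soap2, soap3, soap4, soap5 only 4 to 6 are there at a start; the rules pass over those that are not, and their reading is None.
At some moment in a run one of lid, soap0, soap1, soap2, soap3, soap4, soap5 may be knocked a few centimetres aside while the robot is not near it.
Once in a run the grip may slacken for a moment while it holds something.
It also fails if it takes over 210 s, if anything falls off the work surface, if the arm or the gripper's body presses on something with over 40 N, if the wrist force passes 120 N, or if a joint passes its speed limit or range.

ROBOT

A 6-joint arm with a two-finger parallel gripper is mounted at the origin on the work surface. World frame = base frame: x ahead of the robot, y to its left, z up, the work surface at z = 0. Lengths are in m, angles in rad, forces in N, time in s.
With the tool pointing down it reaches from about 0.325 to 0.85 m from the base axis. Payload 4.4 kg.
Tool frame: the origin (TCP) lies at the very end of the fingers, on their centre line; the grasp point (between the pads) lies 19 mm behind it (env.tcp_to_grasp is the distance from the TCP to the grasp point, in m); y points along the fingers, z is the direction in which the jaws open and shut, and the axes are right-handed (so a half turn about y gives the same grasp; the last joint's range is limited). The gripper opens to 94 mm and grips with 3 to 60 N. Pads are 16 mm wide; open, the fingers measure 119 mm over their backs; the gripper's body (75 mm by 177 mm) begins 78 mm behind the grasp point.
Start: joints at [-1.363, 0.207, 1.542, -0, 1.393, -0.15], TCP at [0.202, -0.538, 0.205] pointing down, gripper open.
Joint ranges: [-2.73, 2.73], [-0.86, 2.22], [0.23, 2.46], [-1.11, 4.25], [0.08, 2.63], [-2.82, 2.82]. Speed limits (rad/s): [2.79, 2.79, 3.14, 3.14, 3.14, 3.14].

INTERFACE

Orientations are given as [roll, pitch, yaw] about the fixed x, y, z axes, in that order (R = Rz(yaw) Ry(pitch) Rx(roll)).
In Python, from station import env, vision gives the robot as it stands.
- The arm moves only by the tool step_arm, never from a script. Its argument "series" is a list that holds one entry, the list of rows, each a list of 7 numbers: the finger opening in m, from 0 to 0.094, then the shift along the tool's x, y, z in m, then the turn, a rotation vector about the tool's x, y, z in degrees. A call has 1 to 12 rows; each row shifts and turns the pose as measured when the row begins, along the tool's axes as they then stand; what a row does not reach is not made up. A row lasts 1/8 s, in which the tool goes at most 62.5 mm and 10.7 degrees, less where a joint would pass 70% of its speed; a pose out of reach is approached as far as the arm can. A call with a gripper value outside its range is refused whole. The fingers move at their own pace and stop on an object; the grip force is fixed at half the most. Time passes only in rows, so rows that do not move let the fingers close. It gives the time, the measured TCP pose, the force and the opening at its end, in the units of the state.
- env.get_obs(): the state, without advancing time (a new reading comes with each control period).
- vision.get_image(name): name is "side" or "top"; returns a dict with "color" (384x512x3 uint8, blue, green, red), "fx", "fy", "cx", "cy" (pixels), "k1" (the pictures are not rectified: a ray, as slopes to the right and down, at radius r is drawn at 1 + k1 r^2 times it, then the intrinsics apply), "origin" and "orientation" of the camera in the world. Camera axes: x right, y up, looking along -z (the intrinsics and any distortion apply to the point x, -y, -z); pixel columns grow to the right and rows downward; lengths in m; the calibration is good to about 2 mm. A picture is of the moment at which its call begins. There is no depth.
- env.sign_off(): hands the job in, once; it reports no verdict.
The state is a dict: "time_s": time; "joints": joint angles; "qd": joint speeds; "tau": joint torques, N m; "ee_pos": TCP position; "eef_rot": TCP orientation; "wrist_force": force on the tool from outside, world axes, zero at the start; "torque": the same for the moment, N m; "width": finger opening in m.
Only numpy, scipy, OpenCV 4.12 (cv2) and the standard library are available. Lean on these libraries where they do the work, as an engineer would, in place of code of your own. Each camera call takes 0.05 s, during which the arm holds its last target.

## Working session

There is one attempt and no reset: what is moved stays moved. The work goes in short steps, Python scripts to look and compute and a tool call to move; the robot and the scene stay as the last step left them, time stands still between calls to the robot, and variables do not carry over. Pictures are saved under pics/ and viewed, and the job is handed in when it is done.

Besides the shell and the picture viewer there is one more tool, called after "Call:" by a JSON object that holds its "fn" and its "kwargs". step_arm: Moves the arm, as the interface text tells. Its arguments: {"type":"object","properties":{"series":{"type":"array","items":{"type":"array","items":{"type":"array","items":{"type":"number"}}}}},"required":["series"]}

```bash
ls; mkdir -p pics; python3 - <<'E'
from station import env, vision
import cv2
o=env.get_obs()
print({k:(v if not hasattr(v,'round') else v) for k,v in o.items()})
for n in ("side","top"):
    d=vision.get_image(n); cv2.imwrite(f"pics/{n}0.png",d["color"])
    print(n,{k:v for k,v in d.items() if k!="color"})
E
```

```text
pics
{'time_s': 0.0, 'joints': array([-1.36248625e+00,  2.07428878e-01,  1.54294360e+00,  9.75863091e-06,
        1.39351256e+00, -1.50519596e-01]), 'qd': array([-0.00049636,  0.00071516,  0.00109869, -0.00045734, -0.00076699,
       -0.00156209]), 'tau': array([ 1.53212230e-03, -3.70871472e+01, -2.81419981e+01,  6.98613748e-02,
        3.61037767e-02, -1.67309786e-04]), 'ee_pos': array([ 0.20173979, -0.53758026,  0.20429071]), 'eef_rot': array([-1.57306135e+00,  3.53239146e-04, -2.78276512e+00]), 'wrist_force': array([0.0355022 , 0.42989905, 0.80517685]), 'torque': array([ 0.02339719, -0.01937853,  0.03319886]), 'width': 0.09388701812795187}
side {'fx': 494.6206674265697, 'fy': 494.6206674265697, 'cx': 255.08487412857292, 'cy': 196.80297070878265, 'k1': -0.00817367806899816, 'origin': array([1.11001427, 1.33727564, 1.22516446]), 'orientation': array([ 0.90845653, -0.02342738,  2.78024566])}
top {'fx': 452.0896864151397, 'fy': 452.0896864151397, 'cx': 253.74348017808305, 'cy': 195.60329077688579, 'k1': 0.03679482868600905, 'origin': array([ 0.25055221, -0.01054216,  1.49143031]), 'orientation': array([ 0.20639044, -0.00645843, -1.4342106 ])}
```

View pics/side0.png

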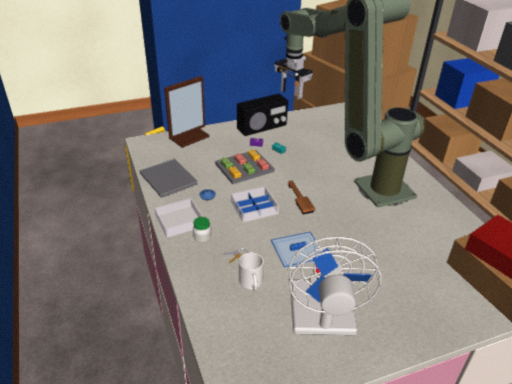

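View pics/top0.png

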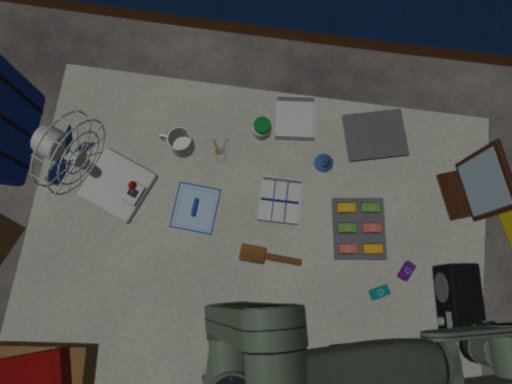

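```bash
cat > u.py <<'E'
import numpy as np, cv2
from scipy.spatial.transform import Rotation as Rn
from station import env, vision
class Cam:
    def __init__(s,n):
        d=vision.get_image(n); s.img=d["color"]; s.K=np.array([[d["fx"],0,d["cx"]],[0,d["fy"],d["cy"]],[0,0,1]])
        s.D=np.array([d["k1"],0,0,0.]); s.o=np.array(d["origin"]); s.R=Rn.from_euler('xyz',d["orientation"]).as_matrix()
        s.M=np.diag([1,-1,-1.])@s.R.T   # world->cv cam
        s.rv=cv2.Rodrigues(s.M)[0]; s.t=-s.M@s.o
    def proj(s,P): return cv2.projectPoints(np.atleast_2d(np.array(P,float)),s.rv,s.t,s.K,s.D)[0][:,0]
    def ray(s,p):
        q=cv2.undistortPoints(np.array(p,float).reshape(-1,1,2),s.K,s.D)[:,0]
        return np.c_[q,np.ones(len(q))]@s.M
    def cast(s,p,z):
        r=s.ray(p); k=(z-s.o[2])/r[:,2]; return s.o+k[:,None]*r
    def crop(s,x,y,w,h,f,name):
        cv2.imwrite(f"pics/{name}.png",cv2.resize(s.img[y:y+h,x:x+w],None,fx=f,fy=f,interpolation=cv2.INTER_CUBIC))
def tri(c1,p1,c2,p2):
    A=[];b=[]
    for c,p in((c1,p1),(c2,p2)):
        r=c.ray([p])[0]; r/=np.linalg.norm(r); Q=np.eye(3)-np.outer(r,r); A.append(Q); b.append(Q@c.o)
    x=np.linalg.lstsq(np.vstack(A),np.hstack(b),rcond=None)[0]; return x
E
python3 - <<'E'
from u import *
t=Cam("top"); s=Cam("side")
t.crop(20,100,140,130,5,"t_fan"); t.crop(160,110,240,170,3,"t_mid"); s.crop(260,220,140,120,5,"s_fan"); s.crop(200,130,120,100,6,"s_mid")
print(t.o,t.cast([[132,185]],.0))
E
```

```text
[ 0.25055221 -0.01054216  1.49143031] [[0.54096609 0.43405164 0.        ]]
```

View pics/t_fan.png

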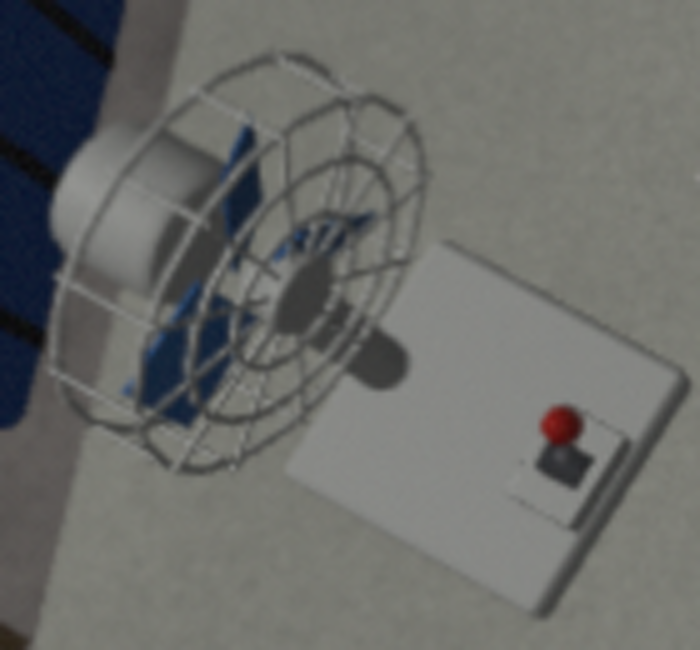

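View pics/t_mid.png

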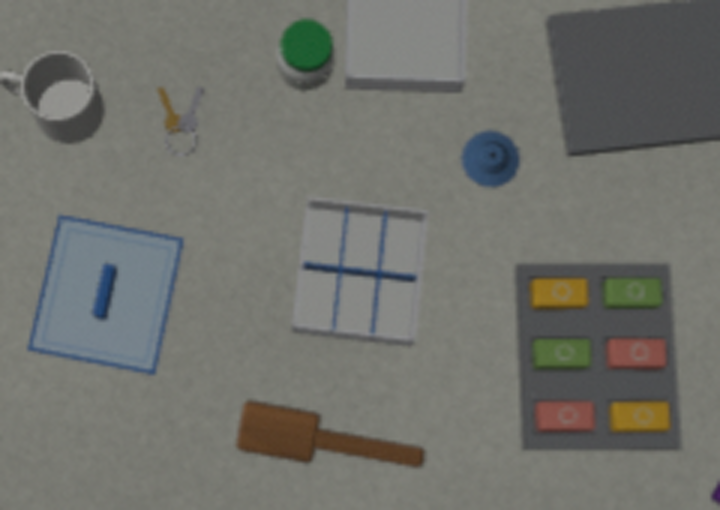

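View pics/s_fan.png

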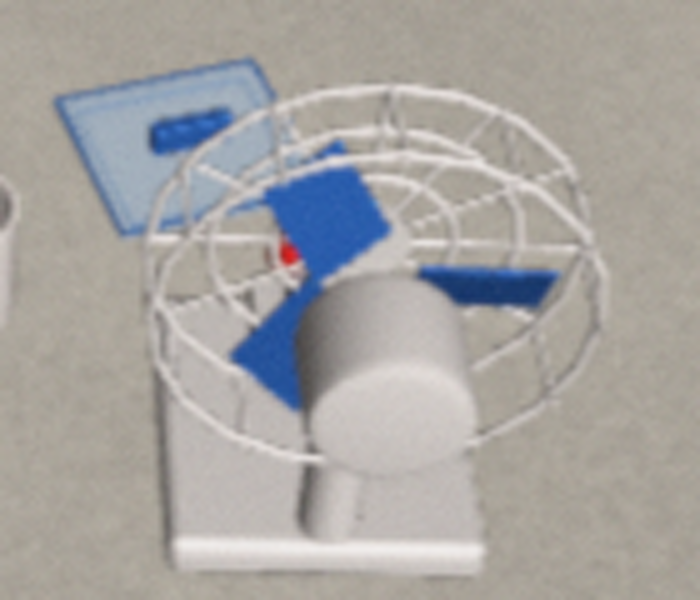

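View pics/s_mid.png

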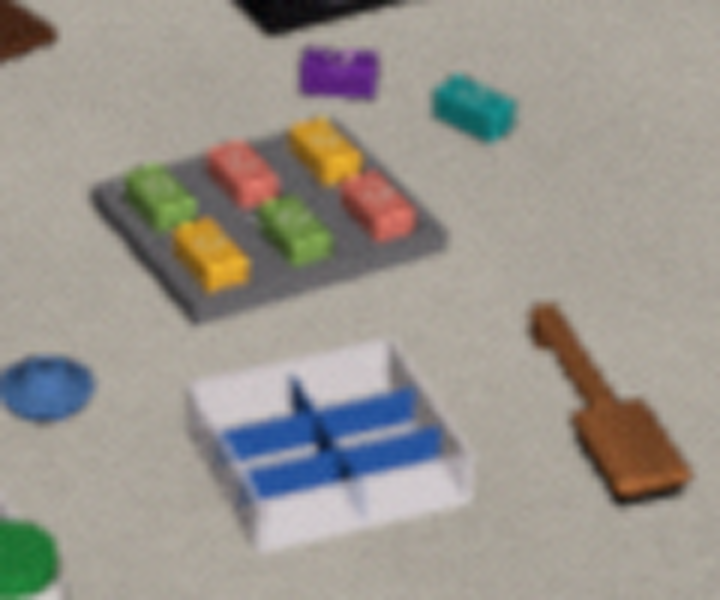

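```bash
cat >> u.py <<'E'
def mask(img,lo,hi):
    h=cv2.cvtColor(img,cv2.COLOR_BGR2HSV); return cv2.inRange(h,np.array(lo),np.array(hi))
def blobs(m,amin=20):
    n,l,st,c=cv2.connectedComponentsWithStats(m); 
    return [(c[i],st[i],(l==i).astype(np.uint8)) for i in range(1,n) if st[i,4]>=amin]
def soaps(c,z=0.034):
    cols={'Y':((16,120,90),(30,255,255)),'G':((35,90,60),(60,255,255)),'P':((0,70,110),(8,200,255))}
    out=[]
    for k,(a,b) in cols.items():
        for ce,st,m in blobs(mask(c.img,a,b),60):
            cn=max(cv2.findContours(m,cv2.RETR_EXTERNAL,cv2.CHAIN_APPROX_NONE)[0],key=cv2.contourArea)
            r=cv2.minAreaRect(cn); out.append((k,ce.round(1),st[4],[round(v,1) for v in (*r[1],r[2])],c.cast([ce],z)[0][:2].round(4)))
    return out
E
python3 - <<'E'
from u import *
t=Cam("top"); s=Cam("side")
for x in soaps(t): print(*x)
print('side')
for x in soaps(s): print(*x)
for c in (t,s):
    for lo,hi in (((0,180,60),(6,255,255)),((174,180,60),(180,255,255))):
        for b in blobs(mask(c.img,lo,hi),8): print(b[0],b[1])
# white foot corners from crop
pts=np.array([[440,240],[688,375],[545,615],[287,470]])/5+[20,100]
F=t.cast(pts,.03)[:,:2]; print(F.round(4)); print(F.mean(0))
for i in range(4): d=F[(i+1)%4]-F[i]; print(np.linalg.norm(d),np.degrees(np.arctan2(d[1],d[0])))
E
```

```text
Y [346. 207.] 167 [9.0, 18.0, 90.0] [ 0.5578 -0.2828]
Y [507.  224.3] 268 [37.0, 12.0, 90.0] [ 0.5726 -0.8004]
Y [372.6 248.5] 195 [9.0, 19.0, 90.0] [ 0.4348 -0.3801]
Y [ 19.8 349.6] 195 [10.0, 48.0, 90.0] [-0.0148  0.6582]
Y [ 76.9 362.3] 225 [35.0, 13.0, 90.0] [-0.0292  0.4807]
G [370.2 207.2] 145 [9.0, 18.0, 90.0] [ 0.5682 -0.3612]
G [346.7 227.6] 153 [9.0, 18.0, 90.0] [ 0.4906 -0.2914]
P [371.9 227. ] 166 [8.0, 18.0, 90.0] [ 0.5038 -0.3721]
P [348. 248.] 166 [8.0, 18.0, 90.0] [ 0.4253 -0.3018]
side
Y [155.9 130.4] 85 [5.6, 19.6, 76.0] [ 0.8052 -0.7073]
Y [129.4 168. ] 98 [44.9, 2.3, 81.1] [ 0.9729 -0.4369]
Y [253.6 154.7] 88 [11.9, 7.8, 50.2] [ 0.4437 -0.3656]
Y [234.6 172.1] 107 [13.4, 8.5, 45.0] [ 0.5653 -0.2672]
G [226.  162.5] 76 [9.0, 10.0, 90.0] [ 0.5773 -0.3461]
G [248.8 168.1] 81 [11.9, 7.8, 51.3] [ 0.4993 -0.2754]
P [240.2 158.3] 89 [12.3, 7.8, 54.5] [ 0.5088 -0.3579]
P [263.  163.9] 89 [12.3, 7.8, 54.5] [ 0.4306 -0.2857]
[131.23076923 184.92307692] [129 182   6   7  26]
[ 31.6983862 368.4557596] [   0  349   62   35 1797]
[493.60777385 243.28739694] [ 465  215   47   64 1698]
[473.88888889 246.44444444] [471 244   6   5   9]
[475.375 251.5  ] [473 249   5   6   8]
[510.         262.77777778] [509 260   3   7   9]
[[0.6494 0.5284]
 [0.5804 0.3479]
 [0.4093 0.4105]
 [0.4808 0.5952]]
[0.5299588  0.47048736]
0.19330358950780369 -110.93104581042125
0.1821837572192789 159.88739129004188
0.19804666702243176 68.83076536756576
0.18135447311796407 -21.606861718563657
```

```bash
python3 - <<'E'
from u import *
t=Cam("top"); s=Cam("side")
def rect(c,m,z,name):
    cn=max(cv2.findContours(m,cv2.RETR_EXTERNAL,cv2.CHAIN_APPROX_NONE)[0],key=cv2.contourArea)
    P=c.cast(cn[:,0].astype(float),z)[:,:2]
    r=cv2.minAreaRect((P*1000).astype(np.float32)); 
    print(name,len(cn),'ctr',np.round(r[0],1),'size',np.round(r[1],1),'ang',round(r[2],1))
    return P
# lid & dividers blue in top
m=mask(t.img,(95,90,40),(120,255,255))
for b in blobs(m,30): print('blue',b[0].round(1),b[1])
sub=np.zeros_like(m); sub[175:240,160:230]=m[175:240,160:230]; rect(t,sub,.007,'lid top')
sub=np.zeros_like(m); sub[175:225,256:304]=m[175:225,256:304]; rect(t,sub,.03,'div top')
m=mask(s.img,(95,60,40),(120,255,255))
for b in blobs(m,30): print('blueS',b[0].round(1),b[1])
sub=np.zeros_like(m); sub[225:270,265:330]=m[225:270,265:330]; rect(s,sub,.007,'lid side')
# mould: dark grey
h=cv2.cvtColor(t.img,cv2.COLOR_BGR2HSV)
print('mould hsv',h[235,338],h[237,358],'table',h[300,330],'tub wall',h[223,290],h[215,270],'rim',h[179,290])
g=t.img.max(2); sub=np.zeros_like(g); sub[190:265,325:395]=(g[190:265,325:395]<105)*255
col=mask(t.img,(0,90,60),(60,255,255)); sub2=sub.copy(); sub2[190:265,325:395]|=col[190:265,325:395]
sub2=cv2.morphologyEx(sub2,cv2.MORPH_OPEN,np.ones((3,3))); rect(t,sub2,.016,'mould top')
t.crop(245,165,70,70,10,"t_tub"); s.crop(220,175,70,60,10,"s_tub")
t.crop(160,170,70,70,10,"t_lid"); t.crop(325,190,70,75,8,"t_mould")
E
```

```text
blue [361.7  18.4] [   76     0   436    56 12739]
blue [20.8 82.4] [  0  55  45  54 736]
blue [ 18. 109.] [   0   80   42   55 1135]
blue [ 14.3 142.6] [  0 119  32  47 894]
blue [ 67.7 140.2] [ 65 134   7  13  50]
blue [323.2 162.5] [315 154  18  18 250]
blue [ 11.3 172.8] [  0 156  28  30 590]
blue [ 62.  166.9] [ 60 163   6   9  34]
blue [ 52.3 172.5] [ 49 166   8  15  90]
blue [194.3 206.6] [191 198   8  18  82]
blue [279.5 200.1] [262 198  36   5  58]
blue [191.7 229.3] [170 223  43  11  53]
lid top 38 ctr [496.  213.3] size [15.3 59.4] ang 87.1
div top 70 ctr [550.6 -64.3] size [116.  10.] ang 89.6
blueS [216.7  51.7] [  140     0   161   131 14618]
blueS [461.1  80.9] [ 436   58   63   51 1851]
blueS [  6.2 236.9] [   0   77   15  307 3909]
blueS [207.1 194.4] [200 190  16  10 127]
blueS [254.7 203.4] [236 194  38  20 396]
blueS [281.  248.5] [271 234  30  33  98]
blueS [297.  245.6] [290 241  17  11 113]
blueS [321.3 272.4] [306 253  32  49 586]
blueS [357.6 276.4] [344 273  28   9 177]
lid side 62 ctr [451.  289.9] size [82.1 75.5] ang 62.6
mould hsv [120   6  81] [105   6  81] table [ 30  15 122] tub wall [135   5  96] [105   4 130] rim [150   2 120]
mould top 224 ctr [ 497.4 -333.5] size [201.5 172.7] ang 8.0
```

View pics/t_tub.png

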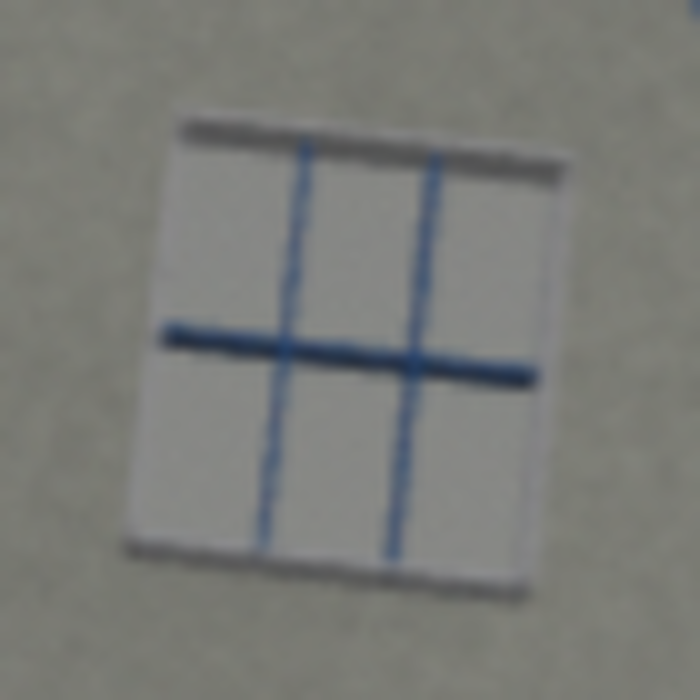

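View pics/s_tub.png

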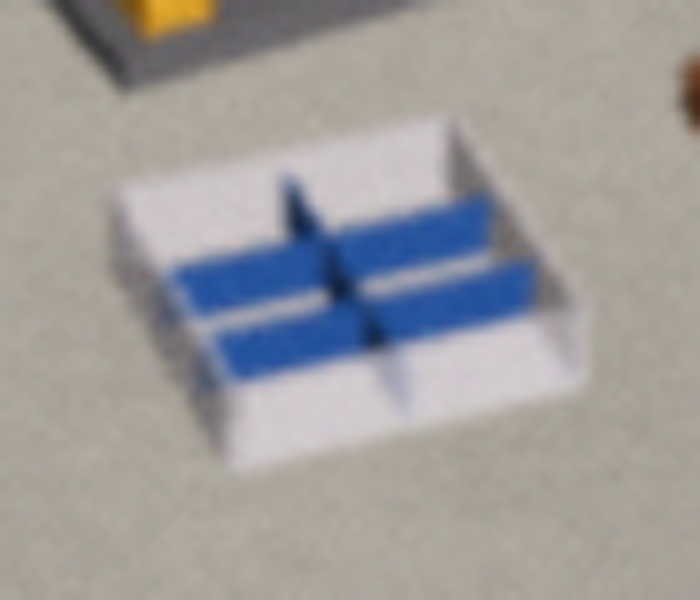

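View pics/t_mould.png

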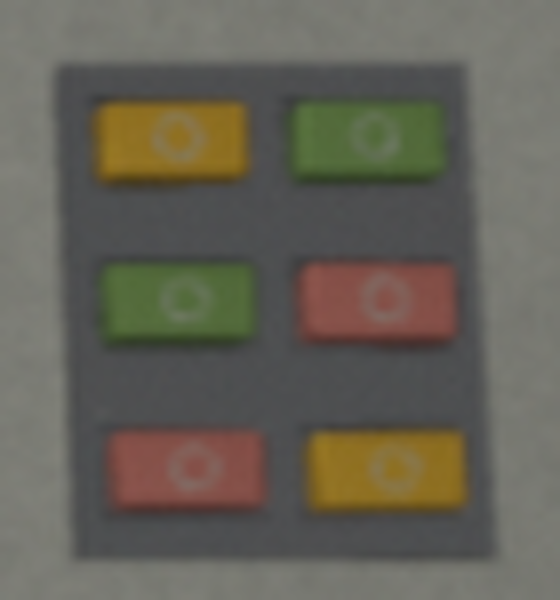

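```bash
cat > m.py <<'E'
from u import *
def cr(p,f,x,y): return (np.array(p,float)+.5)/f-.5+[x,y]
def ln(P):
    d=P[1]-P[0]; return d/np.linalg.norm(d), P.mean(0)
def box(c,e,name):
    # e: dict top,right,bottom,left -> (two pts, z)
    L={k:ln(c.cast(p,z)[:,:2]) for k,(p,z) in e.items()}
    a=L['top'][0]+L['bottom'][0]; b=L['left'][0]+L['right'][0]
    angx=np.degrees(np.arctan2(*a[::-1])); angy=np.degrees(np.arctan2(*b[::-1]))
    # image right and image down
    th=np.radians((angx+ (angy+90))/2); u=np.array([np.cos(th),np.sin(th)]); v=np.array([u[1],-u[0]])
    r=L['right'][1]@u; l=L['left'][1]@u; tp=L['top'][1]@v; bt=L['bottom'][1]@v
    print(name,'ang right-dir',round(angx,2),'down-dir',round(angy,2),'size',round(r-l,4),round(bt-tp,4),'ctr',(u*(r+l)/2+v*(tp+bt)/2).round(4))
E
python3 - <<'E'
from m import *
t=Cam("top")
q=lambda p:cr(p,8,325,190)
box(t,dict(top=(q([[57,65],[467,63]]),.018),right=(q([[467,63],[495,555]]),.018),bottom=(q([[76,558],[495,555]]),0),left=(q([[57,65],[76,558]]),0)),'mould')
q=lambda p:cr(p,10,245,165)
# tub: outer rim top at .04: top edge (far) , left; camera nearly above, x lower so near face visible
box(t,dict(top=(q([[182,116],[570,160]]),.04),right=(q([[570,160],[524,600]]),.04),bottom=(q([[127,556],[524,600]]),.0),left=(q([[182,116],[127,556]]),.02)),'tub')
X=t.cast(q([[287,349],[416,364]]),.03); print('crosses',X.round(4),X.mean(0).round(4),np.linalg.norm(X[0]-X[1]),np.degrees(np.arctan2(*(X[1]-X[0])[1::-1])))
s=Cam("side"); q=lambda p:cr(p,10,220,175)
X=s.cast(q([[330,235],[375,322]]),.03); print('crosses side',X.round(4),X.mean(0).round(4))
# divider midline endpoints top
s_=cr([[120,190],[455,118],[590,302],[232,385]],10,220,175); Y=s.cast(s_,.04); print('tub rim side',Y.round(4),Y.mean(0).round(4),[np.linalg.norm(Y[i]-Y[i-1]).round(3) for i in range(4)])
E
```

```text
mould ang right-dir -81.71 down-dir -172.26 size 0.1662 0.2018 ctr [ 0.4985 -0.3352]
tub ang right-dir -88.63 down-dir -179.26 size 0.1292 0.1418 ctr [ 0.5527 -0.0644]
crosses [[ 0.551  -0.0437  0.03  ]
 [ 0.5518 -0.0865  0.03  ]] [ 0.5514 -0.0651  0.03  ] 0.042764390199058006 -88.86822684281458
crosses side [[ 0.5541 -0.0826  0.03  ]
 [ 0.5567 -0.0264  0.03  ]] [ 0.5554 -0.0545  0.03  ]
tub rim side [[ 6.267e-01 -1.243e-01  4.000e-02]
 [ 4.847e-01 -1.256e-01  4.000e-02]
 [ 4.791e-01  6.000e-04  4.000e-02]
 [ 6.251e-01  2.500e-03  4.000e-02]] [ 0.5539 -0.0617  0.04  ] [np.float64(0.127), np.float64(0.142), np.float64(0.126), np.float64(0.146)]
```

View pics/t_lid.png

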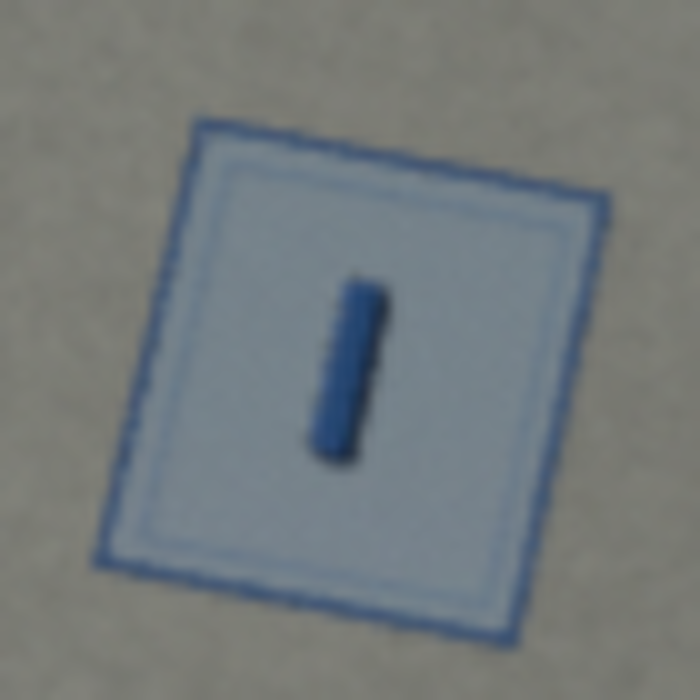

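```bash
python3 - <<'E'
from m import *
t=Cam("top")
q=lambda p:cr(p,5,20,100)
H=t.cast(q([[582,408],[628,440],[572,528],[512,490]]),.055); print(H.round(4),H.mean(0).round(4))
print('pivot?',t.cast(q([[572,462]]),.06).round(4),'ball', t.cast([[131.4,184.9]],.096).round(4))
s=Cam("side"); b=(np.array([290,253])+.5)/5-.5+[260,220]
print('tri',tri(t,[131.4,184.9],s,b).round(4))
q=lambda p:cr(p,10,160,170)
h=t.cast(q([[366,290],[336,450]]),.032); print('handle',h.round(4),h.mean(0).round(4),np.linalg.norm(h[0]-h[1]))
L=t.cast(q([[200,120],[608,194],[515,643],[96,565]]),.006); print('lid',L.round(4),L.mean(0).round(4),[ (np.linalg.norm(L[i]-L[i-1]).round(3),np.degrees(np.arctan2(*(L[i]-L[i-1])[1::-1])).round(1)) for i in range(4)])
E
```

```text
[[0.5445 0.4073 0.055 ]
 [0.5276 0.3739 0.055 ]
 [0.4655 0.3986 0.055 ]
 [0.4848 0.4414 0.055 ]] [0.5056 0.4053 0.055 ]
pivot? [[0.5074 0.4054 0.06  ]] ball [[0.5223 0.4074 0.096 ]]
tri [0.5216 0.4069 0.0981]
handle [[0.5187 0.208  0.032 ]
 [0.4648 0.209  0.032 ]] [0.4917 0.2085 0.032 ] 0.05395279602115932
lid [[0.5735 0.2767 0.006 ]
 [0.5672 0.1367 0.006 ]
 [0.4131 0.1441 0.006 ]
 [0.4198 0.285  0.006 ]] [0.4934 0.2106 0.006 ] [(np.float64(0.154), np.float64(-3.1)), (np.float64(0.14), np.float64(-92.6)), (np.float64(0.154), np.float64(177.3)), (np.float64(0.141), np.float64(87.3))]
```

```bash
cat > go.py <<'E'
import sys,numpy as np,json
from scipy.spatial.transform import Rotation as Rn, Slerp
from station import env
# usage: go.py width x,y,z,yawdeg [x,y,z,yaw ...]
w=float(sys.argv[1]); o=env.get_obs()
p=np.array(o["ee_pos"]); R=Rn.from_euler('xyz',o["eef_rot"])
print('t',round(o['time_s'],2),'at',p.round(4),'yaw',np.degrees(o["eef_rot"][2]).round(1),'w',round(o['width'],4),'F',np.round(o['wrist_force'],1))
rows=[]
for a in sys.argv[2:]:
    q=np.array(list(map(float,a.split(',')))); T=Rn.from_euler('z',q[3],degrees=True)*Rn.from_euler('x',-90,degrees=True)
    rv=(R.inv()*T).as_rotvec(degrees=True); n=max(1,int(np.ceil(np.linalg.norm(q[:3]-p)/.055)),int(np.ceil(np.linalg.norm(rv)/9.5)))
    d=(q[:3]-p)/n; s=Rn.from_rotvec(rv/n,degrees=True)
    for i in range(n):
        sh=R.inv().apply(d); r=rv/n
        rows.append([w]+[float(round(v*2000)/2000) for v in sh]+[float(round(v*2)/2) for v in r]); R=R*s; p=p+d
for r in rows: print(json.dumps(r))
j1=np.degrees(np.arctan2(q[1],q[0])); print('end j6~',round((j1-90-q[3]+180)%360-180,0),len(rows))
E
python3 go.py 0.045 0.42,-0.15,0.25,-130 0.523,0.406,0.2,-110.9
```

```text
t 0.6 at [ 0.2019 -0.5384  0.2055] yaw -159.4 w 0.0939 F [ 0.3 -0.2  0.9]
[0.045, -0.038, -0.005, -0.032, 0.0, -3.5, 0.0]
[0.045, -0.0395, -0.005, -0.0295, 0.0, -3.5, 0.0]
[0.045, -0.041, -0.005, -0.0275, 0.0, -3.5, 0.0]
[0.045, -0.0425, -0.005, -0.025, 0.0, -3.5, 0.0]
[0.045, -0.044, -0.005, -0.0225, 0.0, -3.5, 0.0]
[0.045, -0.0455, -0.005, -0.02, 0.0, -3.5, 0.0]
[0.045, -0.0465, -0.005, -0.0175, 0.0, -3.5, 0.0]
[0.045, -0.0475, -0.005, -0.0145, 0.0, -3.5, 0.0]
[0.045, -0.048, -0.005, -0.012, 0.0, -3.5, 0.0]
[0.045, -0.0445, 0.0045, -0.0255, 0.0, -1.5, 0.0]
[0.045, -0.0455, 0.0045, -0.024, 0.0, -1.5, 0.0]
[0.045, -0.046, 0.0045, -0.0225, 0.0, -1.5, 0.0]
[0.045, -0.047, 0.0045, -0.021, 0.0, -1.5, 0.0]
[0.045, -0.0475, 0.0045, -0.0195, 0.0, -1.5, 0.0]
[0.045, -0.048, 0.0045, -0.0185, 0.0, -1.5, 0.0]
[0.045, -0.0485, 0.0045, -0.017, 0.0, -1.5, 0.0]
[0.045, -0.049, 0.0045, -0.0155, 0.0, -1.5, 0.0]
[0.045, -0.0495, 0.0045, -0.014, 0.0, -1.5, 0.0]
[0.045, -0.05, 0.0045, -0.0125, 0.0, -1.5, 0.0]
[0.045, -0.0505, 0.0045, -0.011, 0.0, -1.5, 0.0]
end j6~ 59.0 20
```

Call:
{"fn": "step_arm", "kwargs": {"series": [[[0.045,-0.038,-0.005,-0.032,0,-3.5,0],[0.045,-0.04,-0.005,-0.03,0,-3.5,0],[0.045,-0.041,-0.005,-0.028,0,-3.5,0],[0.045,-0.043,-0.005,-0.025,0,-3.5,0],[0.045,-0.044,-0.005,-0.023,0,-3.5,0],[0.045,-0.046,-0.005,-0.02,0,-3.5,0],[0.045,-0.047,-0.005,-0.018,0,-3.5,0],[0.045,-0.048,-0.005,-0.015,0,-3.5,0],[0.045,-0.048,-0.005,-0.012,0,-3.5,0]]]}}

```text
time_s: 1.72
ee_pos: [0.4169, -0.1333, 0.2528]
eef_rot: [-1.564, 0.0, -2.223]
wrist_force: [0.8, -0.6, 0.2]
width: 0.0454
```

```bash
python3 go.py 0.045 0.523,0.406,0.2,-110.9
```

```text
t 1.73 at [ 0.4169 -0.1333  0.2528] yaw -127.4 w 0.0454 F [ 0.8 -0.6  0.2]
[0.045, -0.045, 0.0045, -0.022, 0.0, -1.5, 0.0]
[0.045, -0.0455, 0.0045, -0.021, 0.0, -1.5, 0.0]
[0.045, -0.046, 0.0045, -0.02, 0.0, -1.5, 0.0]
[0.045, -0.0465, 0.0045, -0.0185, 0.0, -1.5, 0.0]
[0.045, -0.047, 0.0045, -0.0175, 0.0, -1.5, 0.0]
[0.045, -0.0475, 0.0045, -0.016, 0.0, -1.5, 0.0]
[0.045, -0.0475, 0.0045, -0.015, 0.0, -1.5, 0.0]
[0.045, -0.048, 0.005, -0.0135, 0.0, -1.5, 0.0]
[0.045, -0.0485, 0.005, -0.0125, 0.0, -1.5, 0.0]
[0.045, -0.0485, 0.005, -0.011, 0.0, -1.5, 0.0]
[0.045, -0.049, 0.005, -0.01, 0.0, -1.5, 0.0]
end j6~ 59.0 11
```

Call:
{"fn": "step_arm", "kwargs": {"series": [[[0.045,-0.045,0.005,-0.022,0,-1.5,0],[0.045,-0.046,0.005,-0.021,0,-1.5,0],[0.045,-0.046,0.005,-0.02,0,-1.5,0],[0.045,-0.047,0.005,-0.019,0,-1.5,0],[0.045,-0.047,0.005,-0.018,0,-1.5,0],[0.045,-0.047,0.005,-0.016,0,-1.5,0],[0.045,-0.047,0.005,-0.015,0,-1.5,0],[0.045,-0.048,0.005,-0.014,0,-1.5,0],[0.045,-0.048,0.005,-0.012,0,-1.5,0],[0.045,-0.048,0.005,-0.011,0,-1.5,0],[0.045,-0.049,0.005,-0.01,0,-1.5,0],[0.045,0,0,0,0,0,0]]]}}

```text
time_s: 3.22
ee_pos: [0.5228, 0.4278, 0.1969]
eef_rot: [-1.554, -0.0, -1.92]
wrist_force: [0.2, -0.8, 1.3]
width: 0.0446
```

```bash
python3 go.py 0.045 0.523,0.406,0.15,-110.9; python3 - <<'E'
from u import *
t=Cam("top"); s=Cam("side"); t.crop(60,110,140,120,5,"t1"); s.crop(250,150,140,140,5,"s1")
E
```

```text
t 3.23 at [0.5228 0.4278 0.1969] yaw -110.0 w 0.0446 F [ 0.2 -0.8  1.3]
[0.045, 0.0205, 0.047, 0.007, -1.0, 1.0, 0.0]
end j6~ 59.0 1
```

View pics/t1.png

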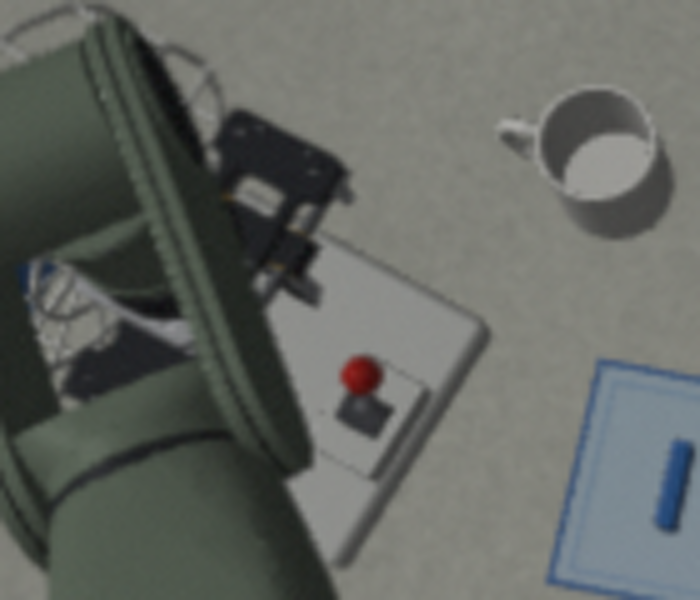

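View pics/s1.png

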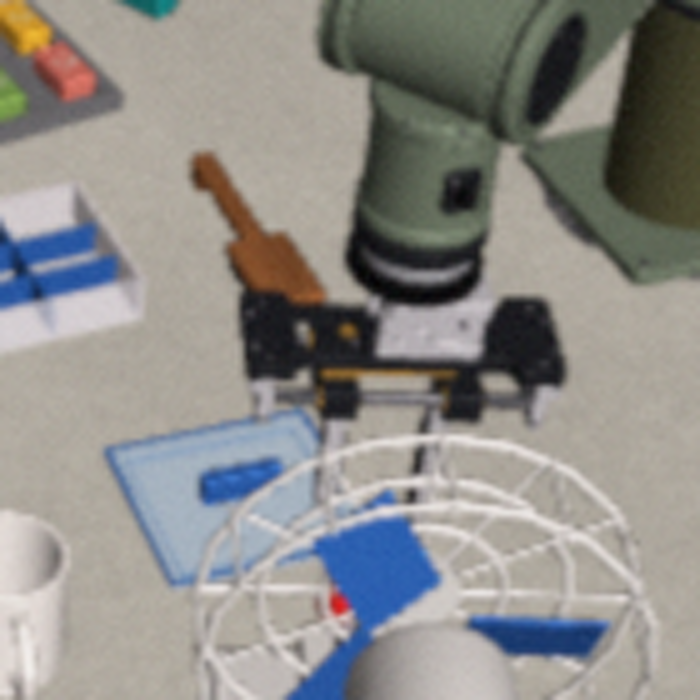

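```bash
python3 - <<'E'
from u import *
t=Cam("top"); s=Cam("side"); p=env.get_obs()["ee_pos"]; R=Rn.from_euler('xyz',env.get_obs()["eef_rot"])
print(((t.proj([p])[0]-[60,110])*5).round(), ((s.proj([p])[0]-[250,150])*5).round())
for k in(-.0225,.0225): print(((t.proj([p+R.apply([0,0,k])])[0]-[60,110])*5).round(), ((s.proj([p+R.apply([0,0,k])])[0]-[250,150])*5).round())
E
```

```text
[284. 328.] [364. 503.]
[264. 361.] [401. 504.]
[304. 296.] [326. 502.]
```

Call:
{"fn": "step_arm", "kwargs": {"series": [[[0.05,0.0205,0.005,0.007,-1,1,0],[0.05,0,0,0,0,0,0],[0.05,0,0.03,0,0,0,0],[0.05,0,0,0,0,0,0]]]}}

```text
time_s: 3.92
ee_pos: [0.5249, 0.3987, 0.1676]
eef_rot: [-1.566, 0.005, -1.948]
wrist_force: [0.4, -1.0, 0.4]
width: 0.0499
```

```bash
python3 go.py 0.05 0.523,0.406,0.13,-110.9 0.523,0.406,0.087,-110.9
```

```text
t 3.92 at [0.5249 0.3987 0.1676] yaw -111.6 w 0.0499 F [ 0.4 -1.   0.4]
[0.05, -0.006, 0.0375, -0.0045, -0.5, -0.5, -0.5]
[0.05, 0.0, 0.043, 0.0, 0.0, 0.0, 0.0]
end j6~ 59.0 2
```

Call:
{"fn": "step_arm", "kwargs": {"series": [[[0.05,-0.006,0.03,-0.004,-0.5,-0.5,-0.5],[0.05,0,0,0,0,0,0],[0.05,0,0,0,0,0,0]]]}}

```text
time_s: 4.3
ee_pos: [0.5267, 0.4077, 0.1439]
eef_rot: [-1.569, 0.004, -1.94]
wrist_force: [0.4, 0.7, 0.2]
width: 0.0499
```

```bash
python3 go.py 0.05 0.523,0.406,0.087,-110.9
```

```text
t 4.3 at [0.5267 0.4077 0.1439] yaw -111.2 w 0.0499 F [0.4 0.7 0.2]
[0.05, 0.0015, 0.0285, -0.0015, 0.0, 0.0, 0.0]
[0.05, 0.0015, 0.0285, -0.0015, 0.0, 0.0, 0.0]
end j6~ 59.0 2
```

Call:
{"fn": "step_arm", "kwargs": {"series": [[[0.05,0.002,0.02,-0.002,0,0,0],[0.05,0.001,0.02,-0.001,0,0,0],[0.05,0,0.016,0,0,0,0],[0.05,0,0,0,0,0,0],[0.05,0,0,0,0,0,0]]]}}

```text
time_s: 4.92
ee_pos: [0.5246, 0.4068, 0.0884]
eef_rot: [-1.565, 0.009, -1.941]
wrist_force: [-0.5, -0.1, 0.8]
width: 0.0499
```

```bash
python3 go.py 0.05 0.523,0.406,0.087,-110.9; python3 - <<'E'
from u import *
t=Cam("top"); s=Cam("side"); t.crop(60,110,140,120,5,"t2"); s.crop(250,190,120,100,6,"s2")
E
```

```text
t 4.92 at [0.5246 0.4068 0.0884] yaw -111.2 w 0.0499 F [-0.5 -0.1  0.8]
[0.05, 0.0015, 0.0015, -0.001, -0.5, -0.5, -0.5]
end j6~ 59.0 1
```

View pics/s2.png

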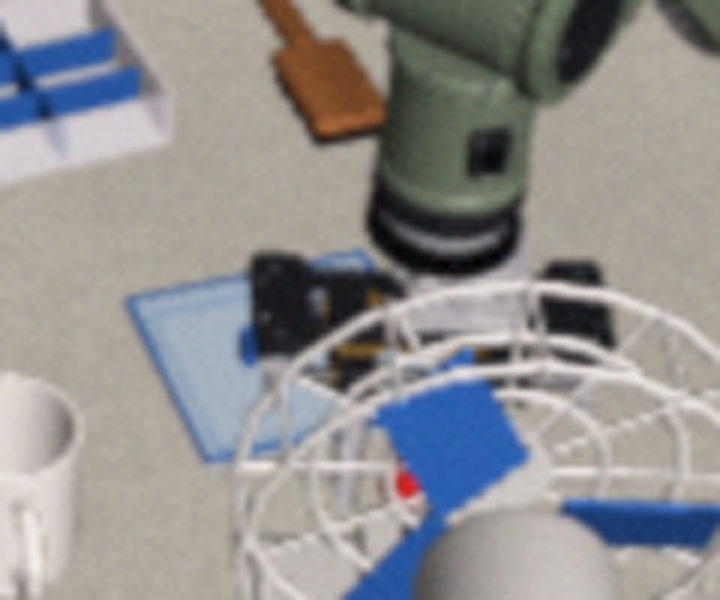

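Call:
{"fn": "step_arm", "kwargs": {"series": [[[0.05,0,0,-0.01,0,0,0],[0.05,0,0,-0.01,0,0,0],[0.05,0,0,-0.01,0,0,0],[0.05,0,0,-0.01,0,0,0],[0.05,0,0,-0.008,0,0,0]]]}}

```text
time_s: 5.65
ee_pos: [0.4804, 0.4262, 0.0919]
eef_rot: [-1.559, 0.015, -1.941]
wrist_force: [1.5, -1.4, -1.4]
width: 0.0498
```

Call:
{"fn": "step_arm", "kwargs": {"series": [[[0.05,0,0,-0.006,0,0,0],[0.05,0,0,-0.006,0,0,0],[0.05,0,0,-0.004,0,0,0]]]}}

```text
time_s: 6.02
ee_pos: [0.475, 0.4279, 0.0908]
eef_rot: [-1.535, 0.016, -1.939]
wrist_force: [9.5, -2.8, -4.6]
width: 0.05
```

```bash
python3 - <<'E'
from u import *
t=Cam("top"); s=Cam("side"); t.crop(60,110,140,120,5,"t3"); s.crop(250,190,120,100,6,"s3")
E
```

```text
(no output)
```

View pics/s3.png

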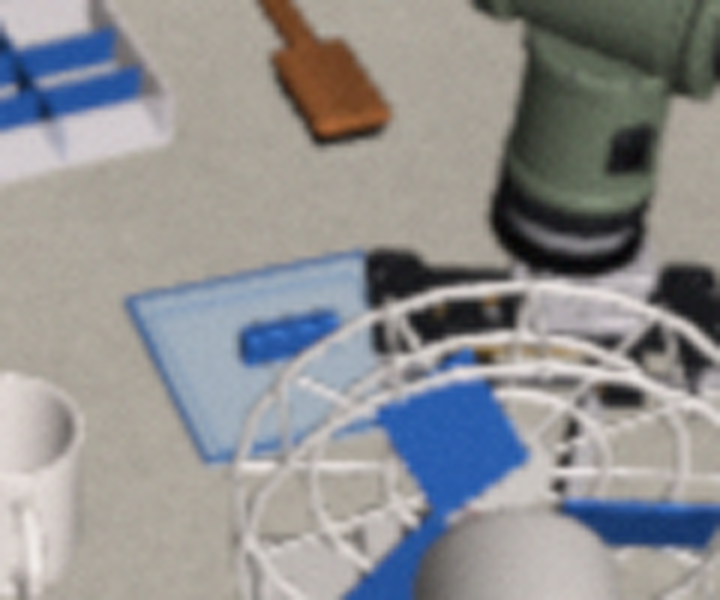

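Call:
{"fn": "step_arm", "kwargs": {"series": [[[0.05,0,0,-0.012,0,0,0],[0.05,0,0,-0.016,0,0,0],[0.05,0,0,-0.016,0,0,0]]]}}

```text
time_s: 6.5
ee_pos: [0.4747, 0.4282, 0.0891]
eef_rot: [-1.455, 0.024, -1.936]
wrist_force: [38.7, -13.5, -16.8]
width: 0.0505
```

Call:
{"fn": "step_arm", "kwargs": {"series": [[[0.05,0,0,0.01,-3,0,0],[0.05,0,0,0.003,-3,0,0],[0.05,0,0,0,0,0,0],[0.05,0,-0.04,0,0,0,0],[0.05,0,-0.05,0,0,0,0],[0.05,0.04,-0.05,0,0,0,0],[0.05,0.05,0,0,0,0,0],[0.05,0.05,0,0,0,0,0],[0.05,0.05,0,0,0,0,0]]]}}

```text
time_s: 7.62
ee_pos: [0.4089, 0.2425, 0.2246]
eef_rot: [-1.568, 0.016, -1.931]
wrist_force: [-0.1, -0.8, 0.2]
width: 0.0499
```

```bash
python3 - <<'E'
from u import *
t=Cam("top"); s=Cam("side"); t.crop(60,110,140,120,5,"t4")
for b in blobs(mask(t.img,(0,180,60),(6,255,255))[:300,60:200].copy(),8): print(b[0]+[60,0],b[1])
E
python3 go.py 0.06 0.43,-0.1,0.25,-140
```

```text
t 7.72 at [0.4069 0.2404 0.2233] yaw -110.8 w 0.0497 F [-0.  -1.7  0. ]
[0.06, 0.044, -0.0045, 0.0205, 0.0, 4.0, 0.0]
[0.06, 0.0425, -0.0045, 0.0235, 0.0, 4.0, 0.0]
[0.06, 0.041, -0.004, 0.0265, 0.0, 4.0, 0.0]
[0.06, 0.039, -0.004, 0.0295, 0.0, 4.0, 0.0]
[0.06, 0.0365, -0.004, 0.032, 0.0, 4.0, 0.0]
[0.06, 0.034, -0.004, 0.035, 0.0, 4.0, 0.0]
[0.06, 0.0315, -0.004, 0.037, 0.0, 4.0, 0.0]
end j6~ 37.0 7
```

View pics/t4.png

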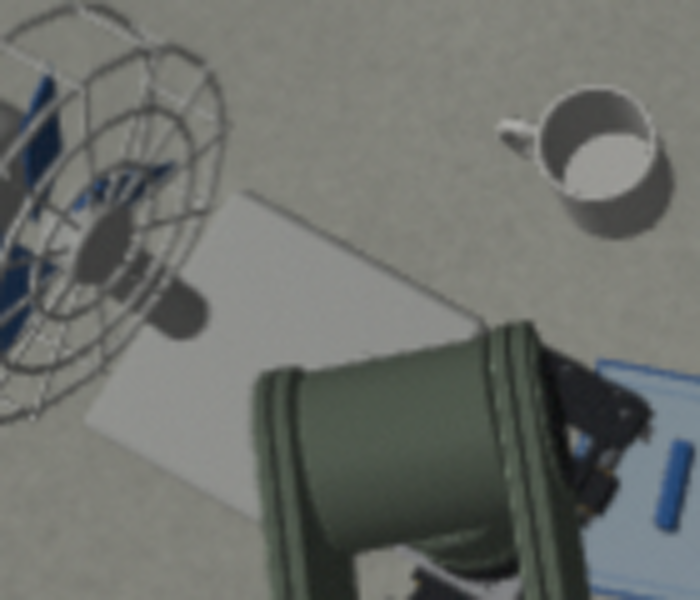

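Call:
{"fn": "step_arm", "kwargs": {"series": [[[0.06,0.044,-0.005,0.02,0,4,0],[0.06,0.042,-0.004,0.024,0,4,0],[0.06,0.041,-0.004,0.026,0,4,0],[0.06,0.039,-0.004,0.03,0,4,0],[0.06,0.036,-0.004,0.032,0,4,0],[0.06,0.034,-0.004,0.035,0,4,0],[0.06,0.032,0,0.037,0,4,0]]]}}

```text
time_s: 8.6
ee_pos: [0.4333, -0.0981, 0.244]
eef_rot: [-1.576, 0.016, -2.424]
wrist_force: [0.8, 0.6, -0.9]
width: 0.0602
```

```bash
python3 - <<'E'
from u import *
t=Cam("top"); t.crop(60,110,140,120,5,"t5")
for b in blobs(mask(t.img,(0,180,60),(6,255,255))[:300,60:200].copy(),8): print(b[0]+[60,0],b[1],t.cast([b[0]+[60,0]],.096))
E
python3 go.py 0.056 0.4256,-0.3044,0.12,-82
```

```text
[124.64 196.04] [ 62 194   7   5  25] [[0.48413981 0.42137131 0.096     ]]
t 8.65 at [ 0.4336 -0.1037  0.2438] yaw -139.2 w 0.0601 F [ 1.  -3.9  0.9]
[0.056, 0.02, 0.0175, 0.021, 0.0, -8.0, 0.0]
[0.056, 0.0225, 0.0175, 0.018, 0.0, -8.0, 0.0]
[0.056, 0.025, 0.0175, 0.0145, 0.0, -8.0, 0.0]
[0.056, 0.0265, 0.0175, 0.011, 0.0, -8.0, 0.0]
[0.056, 0.028, 0.0175, 0.007, 0.0, -8.0, 0.0]
[0.056, 0.0285, 0.0175, 0.003, 0.0, -8.0, 0.0]
[0.056, 0.0285, 0.0175, -0.001, 0.0, -8.0, 0.0]
end j6~ -44.0 7
```

View pics/t5.png

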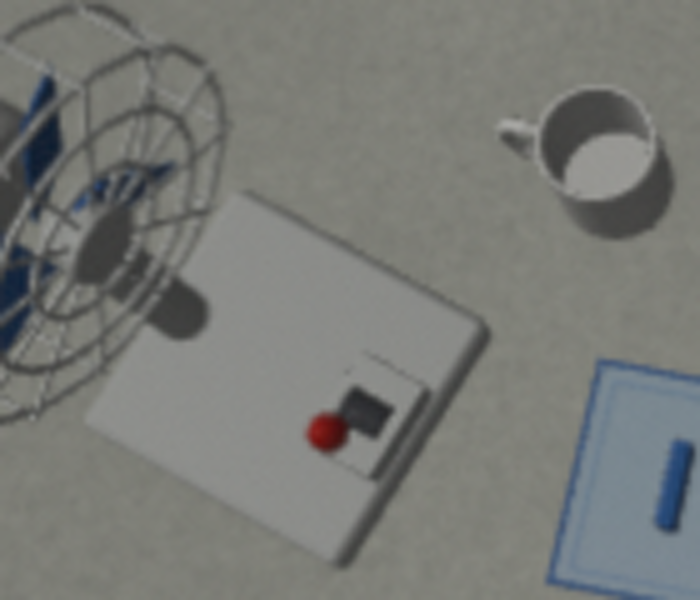

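The ball is now over at (326,432) in the crop, i.e. at (.484,.421): the toggle is off, at its stop. On to the soaps.

Call:
{"fn": "step_arm", "kwargs": {"series": [[[0.056,0.02,0.017,0.021,0,-8,0],[0.056,0.022,0.017,0.018,0,-8,0],[0.056,0.025,0.017,0.015,0,-8,0],[0.056,0.026,0.017,0.011,0,-8,0],[0.056,0.028,0.017,0.007,0,-8,0],[0.056,0.028,0.017,0.003,0,-8,0],[0.056,0.024,0.012,-0.001,0,-8,0],[0.056,0,0,0,0,0,0],[0.056,0,0,0,0,0,0]]]}}

```text
time_s: 9.78
ee_pos: [0.4363, -0.2948, 0.1223]
eef_rot: [-1.557, 0.013, -1.416]
wrist_force: [0.1, 0.2, 0.6]
width: 0.0562
```

```bash
python3 go.py 0.056 0.4256,-0.3044,0.06,-82; python3 - <<'E'
from u import *
t=Cam("top"); s=Cam("side"); t.crop(310,180,100,90,7,"t6"); s.crop(200,110,100,90,7,"s6")
for x in soaps(t): print(*x)
o=env.get_obs();p=o["ee_pos"];R=Rn.from_euler('xyz',o["eef_rot"])
for k in(-.028,0,.028): print(((s.proj([p+R.apply([0,0,k])])[0]-[200,110])*7).round(),((t.proj([p+R.apply([0,0,k])])[0]-[310,180])*7).round())
E
```

```text
t 9.78 at [ 0.4363 -0.2948  0.1223] yaw -81.1 w 0.0562 F [0.1 0.2 0.6]
[0.056, 0.0045, 0.031, -0.0065, -0.5, 0.5, -0.5]
[0.056, 0.004, 0.031, -0.006, -0.5, 0.5, -0.5]
end j6~ -44.0 2
Y [344.  206.5] 127 [9.0, 18.0, 90.0] [ 0.5587 -0.2762]
Y [506.9 224.3] 270 [37.0, 12.0, 90.0] [ 0.5728 -0.8002]
Y [ 28.9 349.2] 121 [37.0, 8.0, 0.0] [-0.0104  0.6314]
Y [ 77.2 365.6] 191 [13.0, 35.0, 0.0] [-0.0382  0.4778]
G [341.4 226.8] 69 [9.0, 9.0, 90.0] [ 0.4909 -0.2743]
[472. 237.] [300. 495.]
[431. 248.] [296. 430.]
[391. 259.] [292. 366.]
```

View pics/s6.png

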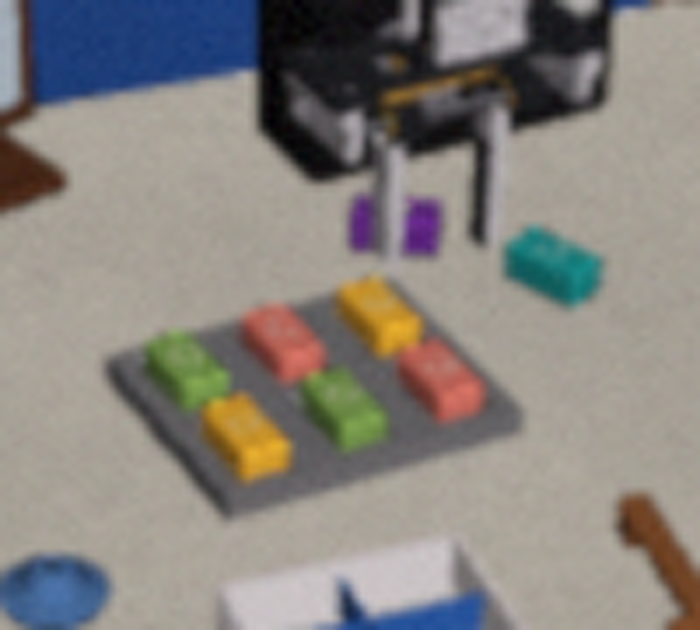

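View pics/t6.png

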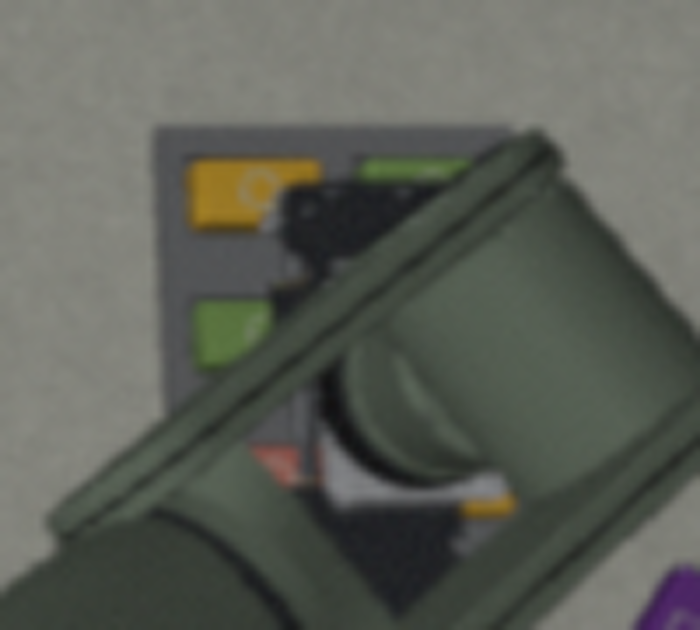

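```bash
python3 - <<'E'
from m import *
s=Cam("side")
P=s.cast(cr([[438,368],[376,303],[342,398],[282,332],[243,424],[184,360]],7,200,110),.034)
N=np.array([[.4256,-.3044],[.4367,-.3836],[.4929,-.2949],[.5041,-.3741],[.5602,-.2854],[.5714,-.3646]])
print((P[:,:2]-N).round(4), (P[:,:2]-N).mean(0))
E
```

```text
[[0.0036 0.0052]
 [0.0029 0.0035]
 [0.0034 0.0073]
 [0.0027 0.0063]
 [0.0019 0.0046]
 [0.0028 0.007 ]] [0.00289157 0.00566364]
```

```bash
python3 go.py 0.056 0.4266,-0.3024,0.06,-82 0.4266,-0.3024,0.024,-82
```

```text
t 9.93 at [ 0.4362 -0.2951  0.1228] yaw -81.0 w 0.056 F [ 0.7 -0.4  0.3]
[0.056, 0.003, 0.0315, -0.0055, -0.5, 0.5, -0.5]
[0.056, 0.003, 0.0315, -0.0055, -0.5, 0.5, -0.5]
[0.056, 0.0, 0.036, 0.0, 0.0, 0.0, 0.0]
end j6~ -43.0 3
```

Call:
{"fn": "step_arm", "kwargs": {"series": [[[0.056,0.003,0.03,-0.006,-0.5,0.5,-0.5],[0.056,0.003,0.03,-0.006,-0.5,0.5,-0.5],[0.056,0,0,0,0,0,0],[0.056,0,0,0,0,0,0]]]}}

```text
time_s: 10.42
ee_pos: [0.429, -0.3022, 0.0659]
eef_rot: [-1.569, -0.012, -1.431]
wrist_force: [-0.3, 0.1, -0.1]
width: 0.056
```

```bash
python3 go.py 0.056 0.4266,-0.3024,0.024,-82
```

```text
t 10.43 at [ 0.429  -0.3022  0.0659] yaw -82.0 w 0.056 F [-0.3  0.1 -0.1]
[0.056, -0.0005, 0.042, -0.0025, 0.0, 0.0, 0.5]
end j6~ -43.0 1
```

Call:
{"fn": "step_arm", "kwargs": {"series": [[[0.056,-0.0005,0.022,-0.0015,0,0,0.5],[0.056,0,0.018,-0.001,0,0,0],[0.056,0,0,0,0,0,0],[0.056,0,0,0,0,0,0]]]}}

```text
time_s: 10.92
ee_pos: [0.4287, -0.3039, 0.0264]
eef_rot: [-1.565, -0.007, -1.431]
wrist_force: [-0.5, -0.1, 0.2]
width: 0.0561
```

Call:
{"fn": "step_arm", "kwargs": {"series": [[[0.056,0,0.003,0,0,0,0],[0.028,0,0,0,0,0,0],[0.028,0,0,0,0,0,0],[0.028,0,0,0,0,0,0],[0.028,0,0,0,0,0,0]]]}}

```text
time_s: 11.55
ee_pos: [0.4286, -0.3049, 0.0246]
eef_rot: [-1.565, -0.009, -1.431]
wrist_force: [0.4, 0.3, -0.3]
width: 0.0316
```

```bash
python3 - <<'E'
from u import *
s=Cam("side"); s.crop(200,110,100,90,7,"s7"); print(env.get_obs())
E
```

```text
{'time_s': 11.6, 'joints': array([-7.82411263e-01,  3.23145313e-01,  1.81474767e+00, -7.68414831e-04,
        9.93210133e-01, -9.22175195e-01]), 'qd': array([ 0.00081567,  0.00122011, -0.00122091, -0.00241151,  0.0011599 ,
       -0.00037093]), 'tau': array([ 4.30607395e-01, -3.59628546e+01, -2.23612922e+01,  2.79559912e-01,
       -1.30783143e-01,  1.49511010e-02]), 'ee_pos': array([ 0.42863903, -0.30485362,  0.02458585]), 'eef_rot': array([-1.56497617, -0.00875067, -1.43064168]), 'wrist_force': array([-1.28279622, -0.31488442, -0.7797981 ]), 'torque': array([-0.13392384,  0.11080595,  0.05329377]), 'width': 0.03165073736448167}
```

View pics/s7.png

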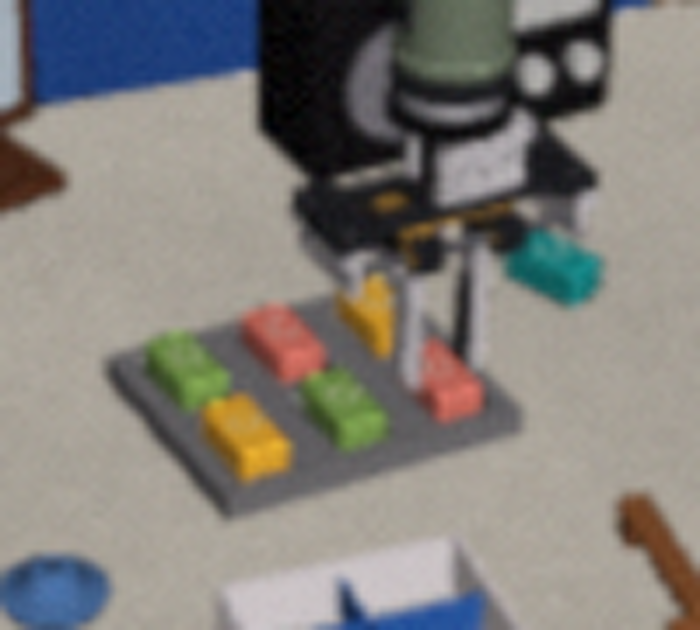

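Call:
{"fn": "step_arm", "kwargs": {"series": [[[0.028,0,-0.015,0,0,0,0],[0.028,0,-0.03,0,0,0,0],[0.028,0,-0.04,0,0,0,0],[0.028,0,0,0,0,0,0],[0.028,0,0,0,0,0,0]]]}}

```text
time_s: 12.22
ee_pos: [0.4291, -0.3039, 0.1142]
eef_rot: [-1.562, -0.009, -1.431]
wrist_force: [-0.1, 0.2, -1.3]
width: 0.0319
```

```bash
python3 - <<'E'
from u import *
s=Cam("side"); s.crop(200,90,100,90,7,"s8"); o=env.get_obs();p=o["ee_pos"];R=Rn.from_euler('xyz',o["eef_rot"])
print(p,R.as_matrix().round(3))
for d in ([0,.018,0],[-.030,.018,0.016],[-.03,.018,-.016],[-.03,-.010,.016],[-.03,-.01,-.016]): print(d,((s.proj([p+R.apply(d)])[0]-[200,90]+.5)*7-.5).round())
E
python3 go.py 0.028 0.5165,-0.0647,0.13,1.1
```

```text
[ 0.42947203 -0.30413341  0.11433755] [[ 0.139  0.011  0.99 ]
 [-0.99  -0.009  0.139]
 [ 0.01  -1.     0.009]]
[0, 0.018, 0] [438. 418.]
[-0.03, 0.018, 0.016] [439. 449.]
[-0.03, 0.018, -0.016] [485. 436.]
[-0.03, -0.01, 0.016] [441. 409.]
[-0.03, -0.01, -0.016] [488. 397.]
t 12.28 at [ 0.4295 -0.3041  0.1143] yaw -82.0 w 0.0322 F [ 0.3 -0.1 -0.2]
[0.028, -0.025, -0.002, 0.0135, 0.0, -9.0, 0.0]
[0.028, -0.0225, -0.002, 0.017, 0.0, -9.0, 0.0]
[0.028, -0.0195, -0.002, 0.0205, 0.0, -9.0, 0.0]
[0.028, -0.016, -0.002, 0.0235, 0.0, -9.0, 0.0]
[0.028, -0.012, -0.0015, 0.0255, 0.0, -9.0, 0.0]
[0.028, -0.0075, -0.0015, 0.027, 0.0, -9.0, 0.0]
[0.028, -0.0035, -0.0015, 0.028, 0.0, -9.0, 0.0]
[0.028, 0.0015, -0.0015, 0.0285, 0.0, -9.0, 0.0]
[0.028, 0.006, -0.0015, 0.0275, 0.0, -9.0, 0.0]
end j6~ -98.0 9
```

View pics/s8.png

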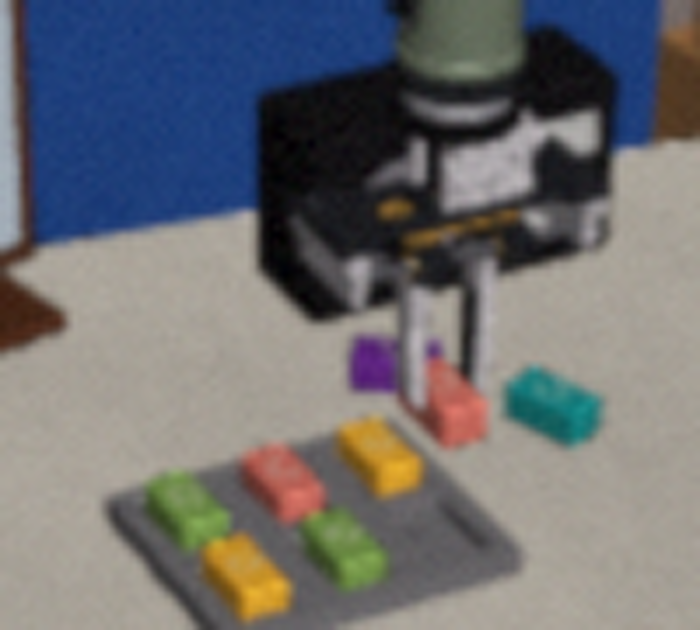

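Call:
{"fn": "step_arm", "kwargs": {"series": [[[0.028,-0.025,-0.002,0.014,0,-9,0],[0.028,-0.023,-0.002,0.017,0,-9,0],[0.028,-0.02,-0.002,0.02,0,-9,0],[0.028,-0.016,-0.002,0.024,0,-9,0],[0.028,-0.012,-0.002,0.026,0,-9,0],[0.028,-0.008,-0.002,0.027,0,-9,0],[0.028,-0.004,-0.002,0.028,0,-9,0],[0.028,0.002,-0.002,0.028,0,-9,0],[0.028,0.006,0,0.02,0,-9,0],[0.028,0,0,0,0,0,0],[0.028,0,0,0,0,0,0]]]}}

```text
time_s: 13.65
ee_pos: [0.507, -0.0594, 0.1137]
eef_rot: [-1.565, 0.016, 0.024]
wrist_force: [-0.4, -0.3, -0.2]
width: 0.0315
```

```bash
python3 go.py 0.028 0.5195,-0.0655,0.075,1.1
```

```text
t 13.65 at [ 0.507  -0.0594  0.1137] yaw 1.4 w 0.0315 F [-0.4 -0.3 -0.2]
[0.028, 0.013, 0.0385, -0.0065, -0.5, 0.5, -1.0]
end j6~ -98.0 1
```

Call:
{"fn": "step_arm", "kwargs": {"series": [[[0.028,0.013,0.02,-0.006,-0.5,0.5,-1],[0.028,0,0.018,0,0,0,0],[0.028,0,0,0,0,0,0],[0.028,0,0,0,0,0,0]]]}}

```text
time_s: 14.15
ee_pos: [0.5189, -0.0686, 0.0742]
eef_rot: [-1.575, -0.001, 0.005]
wrist_force: [0.5, -0.1, -0.4]
width: 0.032
```

```bash
python3 go.py 0.028 0.5195,-0.0655,0.0585,1.1;  python3 - <<'E'
from u import *
s=Cam("side"); s.crop(215,155,80,75,9,"s9"); t=Cam("top"); t.crop(245,165,70,70,9,"t9")
E
```

```text
t 14.15 at [ 0.5189 -0.0686  0.0742] yaw 0.3 w 0.032 F [ 0.5 -0.1 -0.4]
[0.028, 0.0005, 0.0155, 0.003, 0.0, -1.0, 0.0]
end j6~ -98.0 1
```

View pics/s9.png

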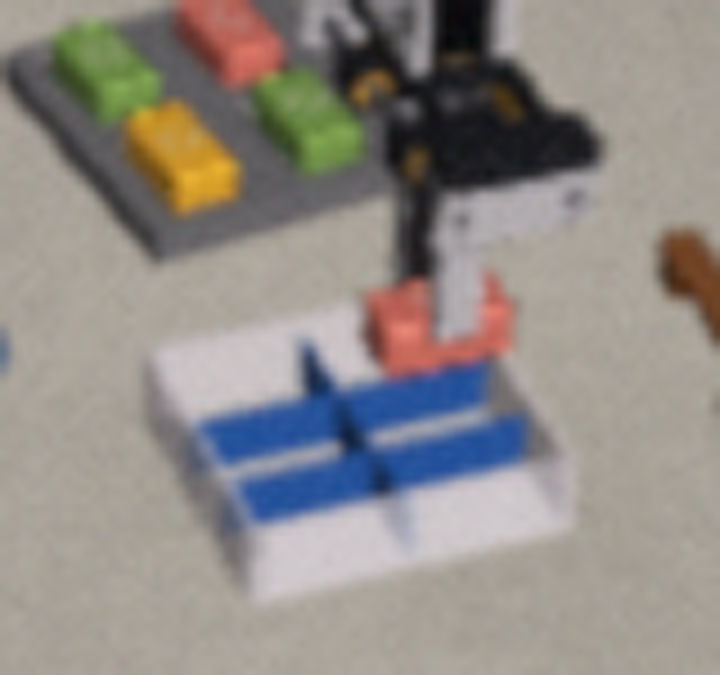

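View pics/t9.png

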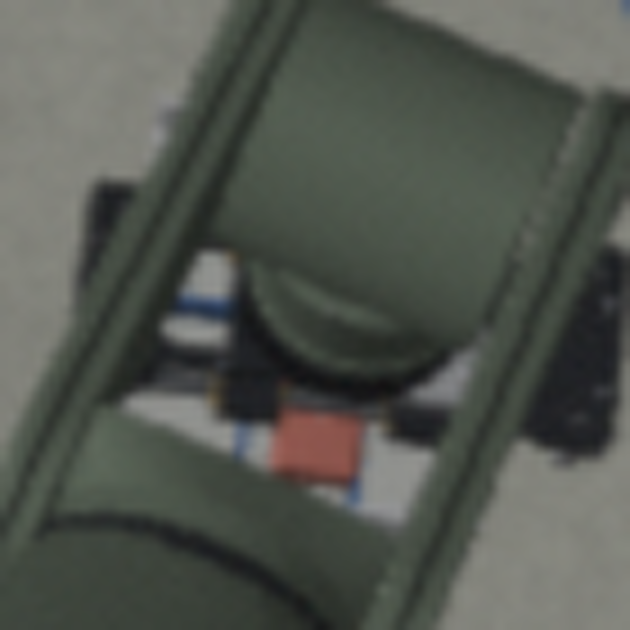

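Call:
{"fn": "step_arm", "kwargs": {"series": [[[0.028,0.001,0.016,0.005,0,-1,0],[0.028,0,0,0,0,0,0],[0.028,0,0,0,0,0,0]]]}}

```text
time_s: 14.62
ee_pos: [0.5207, -0.0632, 0.0582]
eef_rot: [-1.576, -0.003, 0.024]
wrist_force: [0.1, -0.7, 0.2]
width: 0.0314
```

```bash
python3 go.py 0.028 0.5195,-0.0645,0.043,1.1
```

```text
t 14.62 at [ 0.5207 -0.0632  0.0582] yaw 1.4 w 0.0314 F [ 0.1 -0.7  0.2]
[0.028, -0.0015, 0.015, -0.001, 0.5, 0.5, 0.0]
end j6~ -98.0 1
```

Call:
{"fn": "step_arm", "kwargs": {"series": [[[0.028,-0.001,0.01,-0.001,0,0,0],[0.028,0,0.006,0,0,0,0],[0.028,0,0.006,0,0,0,0],[0.028,0,0,0,0,0,0]]]}}

```text
time_s: 15.12
ee_pos: [0.5195, -0.0643, 0.0345]
eef_rot: [-1.575, -0.002, 0.024]
wrist_force: [-0.3, -0.6, -1.0]
width: 0.0316
```

No contact so far; release, then rise.

Call:
{"fn": "step_arm", "kwargs": {"series": [[[0.046,0,-0.001,0,0,0,0],[0.046,0,0,0,0,0,0],[0.046,0,-0.02,0,0,0,0],[0.05,0,-0.04,0,0,0,0],[0.056,0,-0.03,-0.01,0,0,0]]]}}

```text
time_s: 15.75
ee_pos: [0.5179, -0.0732, 0.1261]
eef_rot: [-1.574, 0.002, 0.025]
wrist_force: [0.3, -0.7, -0.6]
width: 0.0545
```

```bash
python3 go.py 0.056 0.496,-0.295,0.12,-82;  python3 - <<'E'
from u import *
s=Cam("side"); s.crop(215,155,80,75,9,"s10")
E
```

```text
t 15.75 at [ 0.5179 -0.0732  0.1261] yaw 1.4 w 0.0545 F [ 0.3 -0.7 -0.6]
[0.056, -0.003, 0.001, -0.0245, 0.0, 9.5, 0.0]
[0.056, 0.001, 0.001, -0.0245, 0.0, 9.5, 0.0]
[0.056, 0.005, 0.0005, -0.0245, 0.0, 9.5, 0.0]
[0.056, 0.009, 0.0005, -0.023, 0.0, 9.5, 0.0]
[0.056, 0.0125, 0.0005, -0.0215, 0.0, 9.5, 0.0]
[0.056, 0.0155, 0.0005, -0.019, 0.0, 9.5, 0.0]
[0.056, 0.0185, 0.0005, -0.0165, 0.0, 9.5, 0.0]
[0.056, 0.021, 0.0005, -0.013, 0.0, 9.5, 0.0]
[0.056, 0.023, 0.0005, -0.0095, 0.0, 9.5, 0.0]
end j6~ -39.0 9
```

View pics/s10.png

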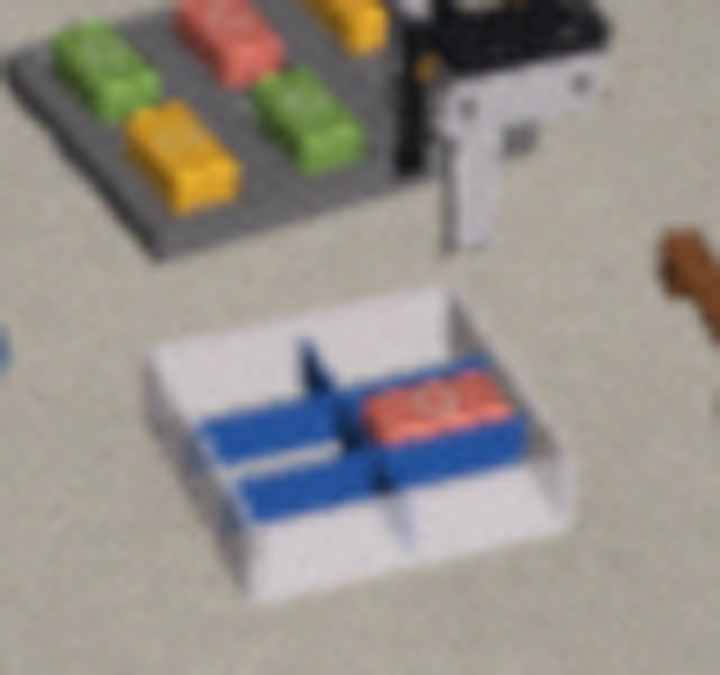

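Call:
{"fn": "step_arm", "kwargs": {"series": [[[0.056,-0.003,0.001,-0.024,0,9.5,0],[0.056,0.001,0.001,-0.024,0,9.5,0],[0.056,0.005,0,-0.024,0,9.5,0],[0.056,0.009,0,-0.023,0,9.5,0],[0.056,0.012,0,-0.022,0,9.5,0],[0.056,0.015,0,-0.019,0,9.5,0],[0.056,0.018,0,-0.017,0,9.5,0],[0.056,0.021,0,-0.013,0,9.5,0],[0.056,0.018,0.02,-0.008,0,8,0],[0.056,0,0,0,0,0,0],[0.056,0,0,0,0,0,0]]]}}

```text
time_s: 17.18
ee_pos: [0.4914, -0.2944, 0.108]
eef_rot: [-1.559, -0.009, -1.488]
wrist_force: [0.3, 0.5, 0.4]
width: 0.0558
```

```bash
python3 go.py 0.056 0.4962,-0.2944,0.06,-82;  python3 - <<'E'
from u import *
s=Cam("side"); s.crop(200,110,90,80,8,"s11")
E
```

```text
t 17.18 at [ 0.4914 -0.2944  0.108 ] yaw -85.3 w 0.0558 F [0.3 0.5 0.4]
[0.056, 0.0, 0.048, 0.004, -0.5, -3.5, 0.5]
end j6~ -39.0 1
```

View pics/s11.png

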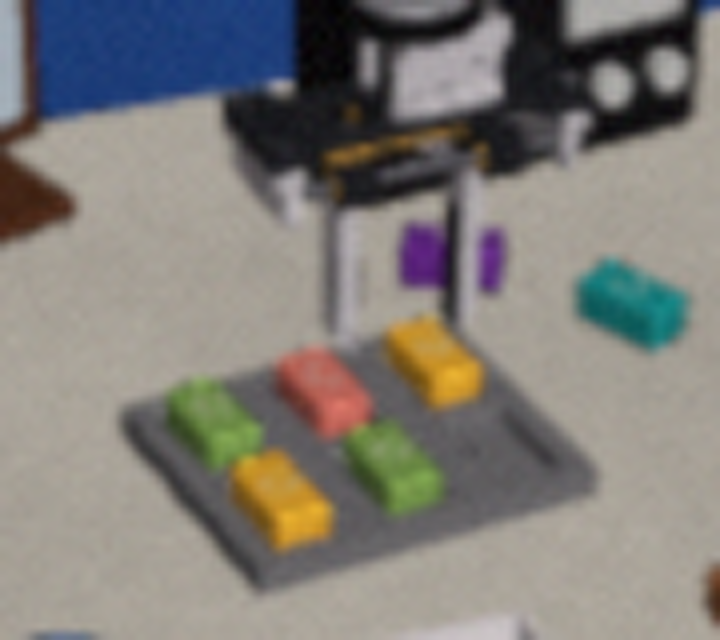

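Call:
{"fn": "step_arm", "kwargs": {"series": [[[0.056,0,0.03,0.004,-0.5,-3.5,0.5],[0.056,0,0.018,0,0,0,0],[0.056,0,0,0,0,0,0],[0.056,0,0,0,0,0,0]]]}}

```text
time_s: 17.73
ee_pos: [0.4982, -0.2927, 0.0619]
eef_rot: [-1.565, -0.003, -1.421]
wrist_force: [0.3, -0.3, 0.1]
width: 0.0562
```

```bash
python3 go.py 0.056 0.4962,-0.2944,0.024,-82
```

```text
t 17.73 at [ 0.4982 -0.2927  0.0619] yaw -81.4 w 0.0562 F [ 0.3 -0.3  0.1]
[0.056, 0.001, 0.038, -0.0025, -0.5, 0.5, 0.0]
end j6~ -39.0 1
```

Call:
{"fn": "step_arm", "kwargs": {"series": [[[0.056,0.001,0.02,-0.002,-0.5,0.5,0],[0.056,0.001,0.018,0,0,0,0],[0.056,0,0.001,0,0,0,0],[0.056,0,0,0,0,0,0],[0.028,0,0,0,0,0,0],[0.028,0,0,0,0,0,0],[0.028,0,0,0,0,0,0],[0.028,0,0,0,0,0,0]]]}}

```text
time_s: 18.73
ee_pos: [0.4961, -0.2964, 0.0219]
eef_rot: [-1.575, -0.005, -1.431]
wrist_force: [-0.5, 0.1, -0.8]
width: 0.0315
```

Call:
{"fn": "step_arm", "kwargs": {"series": [[[0.028,0,-0.015,0,0,0,0],[0.028,0,-0.03,0,0,0,0],[0.028,0,-0.04,0,0,0,0],[0.028,0,0,0,0,0,0]]]}}

```text
time_s: 19.23
ee_pos: [0.4984, -0.2962, 0.1125]
eef_rot: [-1.57, -0.007, -1.431]
wrist_force: [1.0, 0.5, -0.1]
width: 0.0319
```

```bash
python3 go.py 0.028 0.5205,-0.0213,0.115,1.1
```

```text
t 19.23 at [ 0.4984 -0.2962  0.1125] yaw -82.0 w 0.0319 F [ 1.   0.5 -0.1]
[0.028, -0.03, -0.0005, 0.0065, 0.0, -9.0, 0.0]
[0.028, -0.0285, -0.0005, 0.0115, 0.0, -9.0, 0.0]
[0.028, -0.026, -0.0005, 0.016, 0.0, -9.0, 0.0]
[0.028, -0.0235, -0.0005, 0.02, 0.0, -9.0, 0.0]
[0.028, -0.02, -0.0005, 0.0235, 0.0, -9.0, 0.0]
[0.028, -0.016, -0.0005, 0.026, 0.0, -9.0, 0.0]
[0.028, -0.0115, -0.0005, 0.0285, 0.0, -9.0, 0.0]
[0.028, -0.007, -0.0005, 0.03, 0.0, -9.0, 0.0]
[0.028, -0.002, -0.0005, 0.0305, 0.0, -9.0, 0.0]
end j6~ -93.0 9
```

Call:
{"fn": "step_arm", "kwargs": {"series": [[[0.028,-0.03,0,0.007,0,-9,0],[0.028,-0.028,0,0.012,0,-9,0],[0.028,-0.026,0,0.016,0,-9,0],[0.028,-0.024,0,0.02,0,-9,0],[0.028,-0.02,0,0.024,0,-9,0],[0.028,-0.016,0,0.026,0,-9,0],[0.028,-0.011,0,0.028,0,-9,0],[0.028,-0.007,0,0.03,0,-9,0],[0.028,-0.002,0,0.026,0,-8.5,0],[0.028,0,0,0,0,0,0],[0.028,0,0,0,0,0,0]]]}}

```text
time_s: 20.6
ee_pos: [0.5165, -0.0149, 0.104]
eef_rot: [-1.573, 0.004, 0.017]
wrist_force: [-0.2, 0.1, -0.1]
width: 0.0316
```

```bash
python3 go.py 0.028 0.5205,-0.0213,0.065,1.1
```

```text
t 20.6 at [ 0.5165 -0.0149  0.104 ] yaw 1.0 w 0.0316 F [-0.2  0.1 -0.1]
[0.028, 0.004, 0.039, -0.0065, 0.0, 0.0, 0.0]
end j6~ -93.0 1
```

Call:
{"fn": "step_arm", "kwargs": {"series": [[[0.028,0.004,0.02,-0.006,0,0,0],[0.028,0,0.019,0,0,0,0],[0.028,0,0,0,0,0,0],[0.028,0,0,0,0,0,0]]]}}

```text
time_s: 21.1
ee_pos: [0.5213, -0.0248, 0.0646]
eef_rot: [-1.575, 0.003, 0.008]
wrist_force: [0.1, -0.4, -1.2]
width: 0.0319
```

```bash
python3 go.py 0.028 0.5205,-0.0213,0.043,1.1;  python3 - <<'E'
from u import *
s=Cam("side"); s.crop(215,155,80,75,9,"s12")
E
```

```text
t 21.1 at [ 0.5213 -0.0248  0.0646] yaw 0.5 w 0.0319 F [ 0.1 -0.4 -1.2]
[0.028, -0.0005, 0.0215, 0.0035, 0.0, -0.5, 0.0]
end j6~ -93.0 1
```

View pics/s12.png

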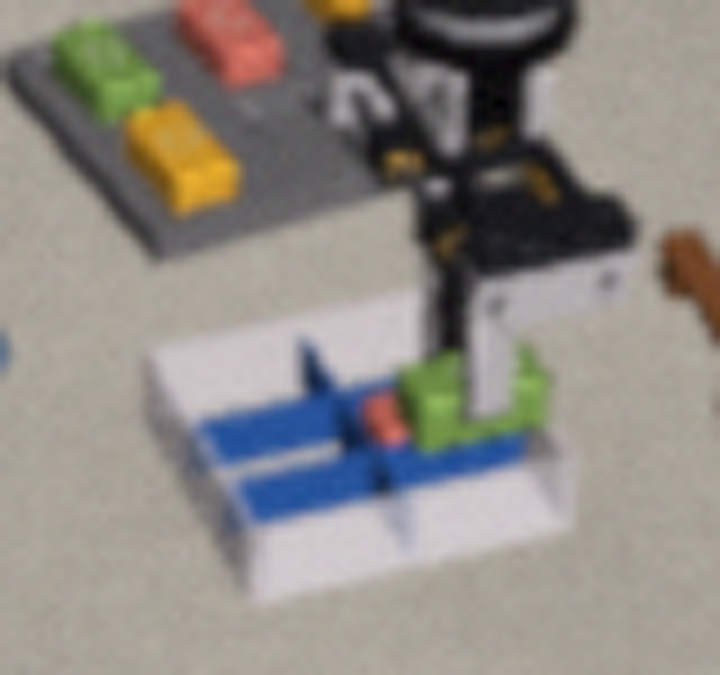

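Call:
{"fn": "step_arm", "kwargs": {"series": [[[0.028,-0.001,0.005,0.003,0,-0.5,0],[0.028,0,0,0,0,0,0],[0.028,0,0.01,0,0,0,0],[0.028,0,0.006,0,0,0,0],[0.028,0,0,0,0,0,0]]]}}

```text
time_s: 21.78
ee_pos: [0.521, -0.0218, 0.0436]
eef_rot: [-1.575, 0.0, 0.018]
wrist_force: [-0.1, -0.1, -0.4]
width: 0.0312
```

Call:
{"fn": "step_arm", "kwargs": {"series": [[[0.046,0,0,0,0,0,0],[0.046,0,0,0,0,0,0],[0.046,0,-0.02,0,0,0,0],[0.05,0,-0.04,0,0,0,0],[0.056,0,-0.03,-0.01,0,0,0]]]}}

```text
time_s: 22.4
ee_pos: [0.5191, -0.0307, 0.1335]
eef_rot: [-1.574, 0.006, 0.019]
wrist_force: [1.1, -0.9, 0.4]
width: 0.0554
```

```bash
python3 go.py 0.056 0.44,-0.375,0.11,-82;  python3 - <<'E'
from u import *
s=Cam("side"); s.crop(205,130,90,100,7,"s13")
E
```

```text
t 22.4 at [ 0.5191 -0.0307  0.1335] yaw 1.1 w 0.0554 F [ 1.1 -0.9  0.4]
[0.056, -0.0095, 0.003, -0.038, 0.0, 9.0, 0.0]
[0.056, -0.0035, 0.003, -0.039, 0.0, 9.0, 0.0]
[0.056, 0.003, 0.0025, -0.039, 0.0, 9.0, 0.0]
[0.056, 0.0095, 0.0025, -0.038, 0.0, 9.0, 0.0]
[0.056, 0.0155, 0.0025, -0.036, 0.0, 9.0, 0.0]
[0.056, 0.021, 0.0025, -0.033, 0.0, 9.0, 0.0]
[0.056, 0.026, 0.0025, -0.0295, 0.0, 9.0, 0.0]
[0.056, 0.0305, 0.0025, -0.025, 0.0, 9.0, 0.0]
[0.056, 0.034, 0.0025, -0.0195, 0.0, 9.0, 0.0]
end j6~ -48.0 9
```

View pics/s13.png

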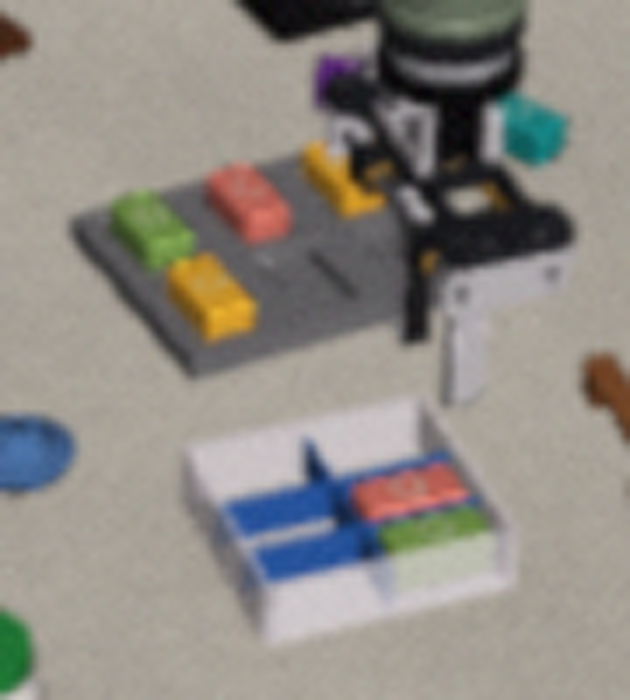

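Second soap is flat as well. Now the near yellow one at about (.440,-.383).

Call:
{"fn": "step_arm", "kwargs": {"series": [[[0.056,-0.01,0.003,-0.038,0,9,0],[0.056,-0.004,0.003,-0.039,0,9,0],[0.056,0.003,0.003,-0.039,0,9,0],[0.056,0.009,0.003,-0.038,0,9,0],[0.056,0.015,0.003,-0.036,0,9,0],[0.056,0.021,0.003,-0.033,0,9,0],[0.056,0.026,0.003,-0.029,0,9,0],[0.056,0.03,0.003,-0.025,0,9,0],[0.056,0.03,0.003,-0.015,0,9.5,0],[0.056,0,0,0,0,0,0],[0.056,0,0,0,0,0,0]]]}}

```text
time_s: 23.82
ee_pos: [0.4434, -0.3788, 0.1091]
eef_rot: [-1.564, -0.006, -1.45]
wrist_force: [0.5, 0.8, -0.3]
width: 0.0558
```

```bash
python3 go.py 0.056 0.44,-0.3831,0.06,-82
```

```text
t 23.82 at [ 0.4434 -0.3788  0.1091] yaw -83.1 w 0.0558 F [ 0.5  0.8 -0.3]
[0.056, 0.0035, 0.049, -0.004, -0.5, -1.0, 0.5]
end j6~ -49.0 1
```

Call:
{"fn": "step_arm", "kwargs": {"series": [[[0.056,0.004,0.03,-0.004,-0.5,-1,0.5],[0.056,0,0.018,0,0,0,0],[0.056,0,0,0,0,0,0],[0.056,0,0,0,0,0,0]]]}}

```text
time_s: 24.32
ee_pos: [0.4422, -0.3797, 0.0609]
eef_rot: [-1.571, 0.002, -1.425]
wrist_force: [0.4, -0.9, 0.6]
width: 0.0563
```

```bash
python3 go.py 0.056 0.44,-0.3831,0.024,-82;python3 - <<'E'
from u import *
s=Cam("side"); s.crop(200,110,90,80,8,"s14")
E
```

```text
t 24.32 at [ 0.4422 -0.3797  0.0609] yaw -81.7 w 0.0563 F [ 0.4 -0.9  0.6]
[0.056, 0.003, 0.037, -0.0025, 0.0, 0.5, 0.0]
end j6~ -49.0 1
```

View pics/s14.png

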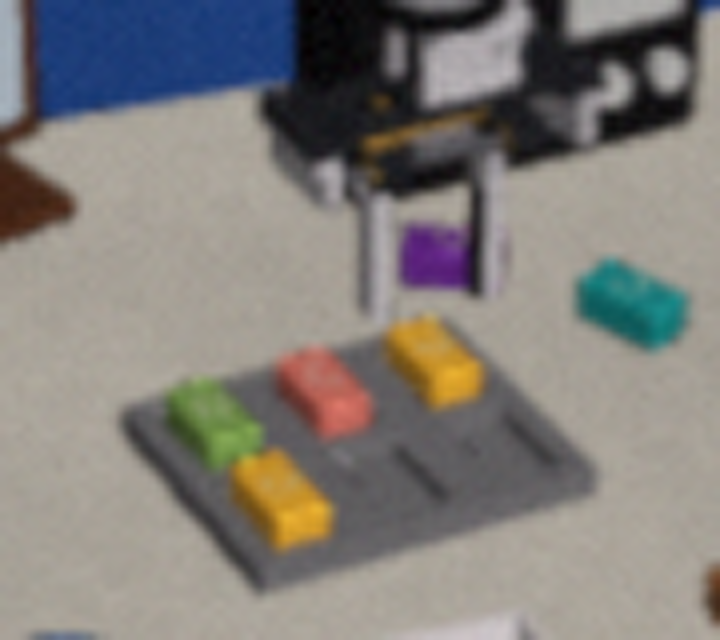

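Call:
{"fn": "step_arm", "kwargs": {"series": [[[0.056,0.003,0.02,-0.002,0,0.5,0],[0.056,0,0.016,-0.001,0,0,0],[0.056,0,0.001,0,0,0,0],[0.056,0,0,0,0,0,0],[0.028,0,0,0,0,0,0],[0.028,0,0,0,0,0,0],[0.028,0,0,0,0,0,0],[0.028,0,0,0,0,0,0]]]}}

```text
time_s: 25.38
ee_pos: [0.4397, -0.3844, 0.0231]
eef_rot: [-1.57, -0.0, -1.434]
wrist_force: [-0.7, 0.5, -0.4]
width: 0.0319
```

Call:
{"fn": "step_arm", "kwargs": {"series": [[[0.028,0,-0.015,0,0,0,0],[0.028,0,-0.03,0,0,0,0],[0.028,0,-0.04,0,0,0,0],[0.028,0,0,0,0,0,0]]]}}

```text
time_s: 25.88
ee_pos: [0.4407, -0.3847, 0.1132]
eef_rot: [-1.568, -0.002, -1.434]
wrist_force: [0.4, -0.8, -1.8]
width: 0.0318
```

```bash
python3 go.py 0.028 0.5205,-0.1072,0.11,1.1
```

```text
t 25.88 at [ 0.4407 -0.3847  0.1132] yaw -82.2 w 0.0318 F [ 0.4 -0.8 -1.8]
[0.028, -0.0295, 0.0005, 0.013, 0.0, -9.5, 0.0]
[0.028, -0.027, 0.0005, 0.0175, 0.0, -9.5, 0.0]
[0.028, -0.0235, 0.0005, 0.0215, 0.0, -9.5, 0.0]
[0.028, -0.02, 0.0005, 0.025, 0.0, -9.5, 0.0]
[0.028, -0.0155, 0.0005, 0.028, 0.0, -9.5, 0.0]
[0.028, -0.011, 0.0005, 0.03, 0.0, -9.5, 0.0]
[0.028, -0.006, 0.0005, 0.0315, 0.0, -9.5, 0.0]
[0.028, -0.001, 0.0005, 0.032, 0.0, -9.5, 0.0]
[0.028, 0.0045, 0.0005, 0.032, 0.0, -9.5, 0.0]
end j6~ -103.0 9
```

Call:
{"fn": "step_arm", "kwargs": {"series": [[[0.028,-0.029,0,0.013,0,-9.5,0],[0.028,-0.027,0,0.017,0,-9.5,0],[0.028,-0.023,0,0.021,0,-9.5,0],[0.028,-0.02,0,0.025,0,-9.5,0],[0.028,-0.016,0,0.028,0,-9.5,0],[0.028,-0.011,0,0.03,0,-9.5,0],[0.028,-0.006,0,0.031,0,-9.5,0],[0.028,-0.001,0,0.032,0,-9.5,0],[0.028,0.006,0,0.022,0,-8,0],[0.028,0,0,0,0,0,0],[0.028,0,0,0,0,0,0]]]}}

```text
time_s: 27.25
ee_pos: [0.5052, -0.1048, 0.1058]
eef_rot: [-1.565, 0.006, 0.076]
wrist_force: [0.1, -0.4, -0.3]
width: 0.0314
```

```bash
python3 go.py 0.028 0.5215,-0.1072,0.062,1.1
```

```text
t 27.25 at [ 0.5052 -0.1048  0.1058] yaw 4.3 w 0.0314 F [ 0.1 -0.4 -0.3]
[0.028, 0.0165, 0.0435, -0.004, -0.5, 3.0, -0.5]
end j6~ -103.0 1
```

Call:
{"fn": "step_arm", "kwargs": {"series": [[[0.028,0.016,0.022,-0.003,-0.5,3,-0.5],[0.028,0,0.018,0,0,0,0],[0.028,0,0,0,0,0,0],[0.028,0,0,0,0,0,0]]]}}

```text
time_s: 27.75
ee_pos: [0.5213, -0.1108, 0.0652]
eef_rot: [-1.576, -0.003, 0.011]
wrist_force: [-0.0, -1.1, -0.7]
width: 0.0316
```

```bash
python3 go.py 0.028 0.5215,-0.1072,0.043,1.1
```

```text
t 27.75 at [ 0.5213 -0.1108  0.0652] yaw 0.6 w 0.0316 F [-0.  -1.1 -0.7]
[0.028, 0.0, 0.022, 0.0035, 0.5, -0.5, 0.0]
end j6~ -103.0 1
```

Call:
{"fn": "step_arm", "kwargs": {"series": [[[0.028,0,0.005,0.003,0.5,-0.5,0],[0.028,0,0,0,0,0,0],[0.028,0,0.01,0,0,0,0],[0.028,0,0.006,0,0,0,0],[0.028,0,0,0,0,0,0]]]}}

```text
time_s: 28.38
ee_pos: [0.5222, -0.1084, 0.0444]
eef_rot: [-1.568, -0.006, 0.019]
wrist_force: [-0.4, -0.2, -0.5]
width: 0.0313
```

```bash
python3 go.py 0.028 0.5215,-0.1072,0.043,1.1;python3 - <<'E'
from u import *
s=Cam("side"); s.crop(215,155,80,75,9,"s15")
E
```

```text
t 28.38 at [ 0.5222 -0.1084  0.0444] yaw 1.1 w 0.0313 F [-0.4 -0.2 -0.5]
[0.028, -0.0005, 0.0015, 0.001, 0.0, 0.0, 0.5]
end j6~ -103.0 1
```

View pics/s15.png

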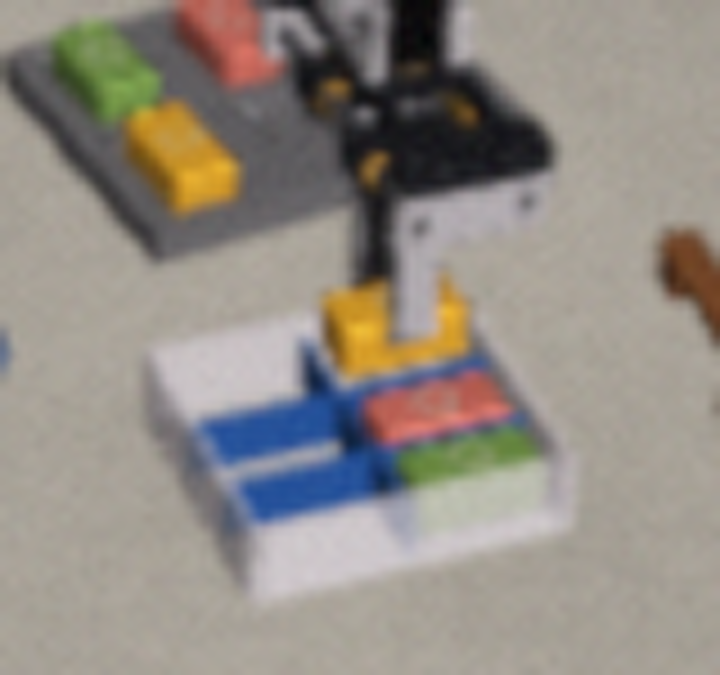

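Clean alignment; release.

Call:
{"fn": "step_arm", "kwargs": {"series": [[[0.046,0,0,0.001,0,0,0],[0.046,0,0,0,0,0,0],[0.046,0,-0.02,0,0,0,0],[0.05,0,-0.04,0,0,0,0],[0.056,0,-0.03,-0.01,0,0,0]]]}}

```text
time_s: 29.05
ee_pos: [0.5202, -0.1165, 0.1348]
eef_rot: [-1.566, -0.001, 0.02]
wrist_force: [1.6, -1.5, 0.6]
width: 0.0552
```

```bash
python3 go.py 0.056 0.5636,-0.28,0.11,-82;  python3 - <<'E'
from u import *
s=Cam("side"); s.crop(205,130,90,100,7,"s16")
E
```

```text
t 29.05 at [ 0.5202 -0.1165  0.1348] yaw 1.2 w 0.0552 F [ 1.6 -1.5  0.6]
[0.056, 0.0045, 0.0025, -0.0185, 0.0, 9.0, 0.0]
[0.056, 0.0075, 0.0025, -0.0175, 0.0, 9.0, 0.0]
[0.056, 0.01, 0.0025, -0.016, 0.0, 9.0, 0.0]
[0.056, 0.0125, 0.0025, -0.014, 0.0, 9.0, 0.0]
[0.056, 0.0145, 0.0025, -0.012, 0.0, 9.0, 0.0]
[0.056, 0.0165, 0.0025, -0.0095, 0.0, 9.0, 0.0]
[0.056, 0.0175, 0.0025, -0.0065, 0.0, 9.0, 0.0]
[0.056, 0.0185, 0.0025, -0.004, 0.0, 9.0, 0.0]
[0.056, 0.019, 0.0025, -0.001, 0.0, 9.0, 0.0]
end j6~ -34.0 9
```

View pics/s16.png

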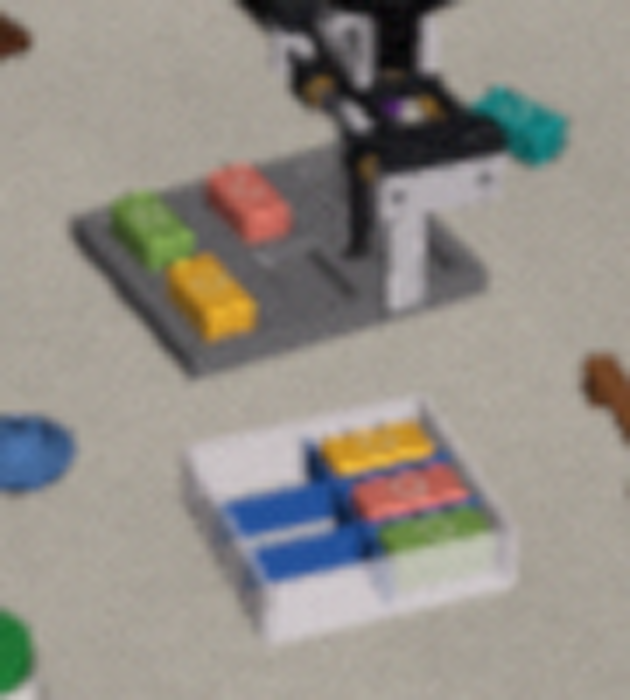

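Three packed. Next: yellow at (.5636,-.2849).

Call:
{"fn": "step_arm", "kwargs": {"series": [[[0.056,0.005,0.003,-0.018,0,9,0],[0.056,0.008,0.003,-0.018,0,9,0],[0.056,0.01,0.003,-0.016,0,9,0],[0.056,0.012,0.003,-0.014,0,9,0],[0.056,0.014,0.003,-0.012,0,9,0],[0.056,0.016,0.003,-0.01,0,9,0],[0.056,0.018,0.003,-0.006,0,9,0],[0.056,0.018,0.003,-0.004,0,9,0],[0.056,0.019,0.003,0,0,9,0],[0.056,0,0,0,0,0,0],[0.056,0,0,0,0,0,0]]]}}

```text
time_s: 30.48
ee_pos: [0.5686, -0.2854, 0.1078]
eef_rot: [-1.56, 0.001, -1.438]
wrist_force: [-0.2, -0.3, 0.2]
width: 0.0558
```

```bash
python3 go.py 0.056 0.5636,-0.2849,0.06,-82
```

```text
t 30.48 at [ 0.5686 -0.2854  0.1078] yaw -82.4 w 0.0558 F [-0.2 -0.3  0.2]
[0.056, -0.001, 0.048, -0.0055, -0.5, -0.5, 0.0]
end j6~ -35.0 1
```

Call:
{"fn": "step_arm", "kwargs": {"series": [[[0.056,-0.001,0.028,-0.005,-0.5,-0.5,0],[0.056,0,0.018,0,0,0,0],[0.056,0,0,0,0,0,0],[0.056,0,0,0,0,0,0]]]}}

```text
time_s: 30.98
ee_pos: [0.5647, -0.283, 0.0619]
eef_rot: [-1.567, 0.0, -1.423]
wrist_force: [-0.8, 0.7, -0.2]
width: 0.0561
```

```bash
python3 go.py 0.056 0.5636,-0.2849,0.024,-82;python3 - <<'E'
from u import *
s=Cam("side"); s.crop(200,110,90,80,8,"s17")
E
```

```text
t 30.98 at [ 0.5647 -0.283   0.0619] yaw -81.5 w 0.0561 F [-0.8  0.7 -0.2]
[0.056, 0.002, 0.038, -0.0015, 0.0, 0.5, 0.0]
end j6~ -35.0 1
```

View pics/s17.png

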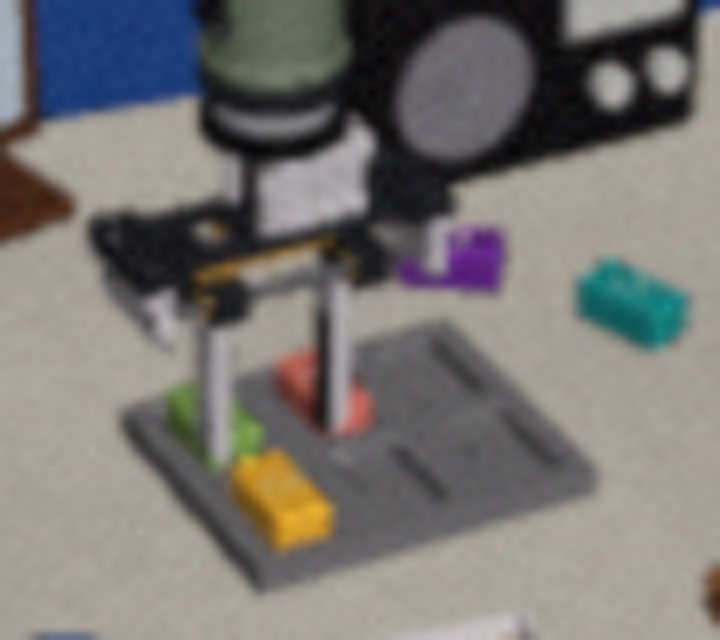

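Call:
{"fn": "step_arm", "kwargs": {"series": [[[0.056,0.002,0.02,-0.001,0,0.5,0],[0.056,0,0.017,0,0,0,0],[0.056,0,0.001,0,0,0,0],[0.056,0,0,0,0,0,0],[0.028,0,0,0,0,0,0],[0.028,0,0,0,0,0,0],[0.028,0,0,0,0,0,0],[0.028,0,0,0,0,0,0]]]}}

```text
time_s: 32.02
ee_pos: [0.5633, -0.2862, 0.0227]
eef_rot: [-1.569, -0.001, -1.431]
wrist_force: [-0.2, 0.0, -0.8]
width: 0.0317
```

Call:
{"fn": "step_arm", "kwargs": {"series": [[[0.028,0,-0.015,0,0,0,0],[0.028,0,-0.03,0,0,0,0],[0.028,0,-0.04,0,0,0,0],[0.028,0,0,0,0,0,0]]]}}

```text
time_s: 32.52
ee_pos: [0.5656, -0.2865, 0.1136]
eef_rot: [-1.563, -0.004, -1.432]
wrist_force: [0.6, 0.9, -0.5]
width: 0.0315
```

```bash
python3 go.py 0.028 0.5925,-0.068,0.11,1.1
```

```text
t 32.52 at [ 0.5656 -0.2865  0.1136] yaw -82.0 w 0.0315 F [ 0.6  0.9 -0.5]
[0.028, -0.0235, 0.0005, 0.0065, 0.0, -9.0, 0.0]
[0.028, -0.0225, 0.0005, 0.01, 0.0, -9.0, 0.0]
[0.028, -0.0205, 0.0005, 0.0135, 0.0, -9.0, 0.0]
[0.028, -0.018, 0.0005, 0.0165, 0.0, -9.0, 0.0]
[0.028, -0.015, 0.0005, 0.0195, 0.0, -9.0, 0.0]
[0.028, -0.012, 0.0005, 0.0215, 0.0, -9.0, 0.0]
[0.028, -0.008, 0.0005, 0.023, 0.0, -9.0, 0.0]
[0.028, -0.0045, 0.0005, 0.024, 0.0, -9.0, 0.0]
[0.028, -0.0005, 0.0005, 0.0245, 0.0, -9.0, 0.0]
end j6~ -98.0 9
```

Call:
{"fn": "step_arm", "kwargs": {"series": [[[0.028,-0.023,0,0.007,0,-9,0],[0.028,-0.022,0,0.01,0,-9,0],[0.028,-0.02,0,0.014,0,-9,0],[0.028,-0.018,0,0.017,0,-9,0],[0.028,-0.015,0,0.02,0,-9,0],[0.028,-0.012,0,0.022,0,-9,0],[0.028,-0.008,0,0.023,0,-9,0],[0.028,-0.004,0,0.024,0,-9,0],[0.028,0,0,0.024,0,-8.5,0],[0.028,0,0,0,0,0,0],[0.028,0,0,0,0,0,0]]]}}

```text
time_s: 33.9
ee_pos: [0.5923, -0.0595, 0.106]
eef_rot: [-1.568, -0.002, 0.016]
wrist_force: [-0.4, -0.0, 0.1]
width: 0.0317
```

```bash
python3 go.py 0.028 0.592,-0.063,0.062,1.1
```

```text
t 33.9 at [ 0.5923 -0.0595  0.106 ] yaw 0.9 w 0.0317 F [-0.4 -0.   0.1]
[0.028, -0.0005, 0.044, -0.0035, 0.0, 0.0, 0.0]
end j6~ -97.0 1
```

Call:
{"fn": "step_arm", "kwargs": {"series": [[[0.028,-0.001,0.022,-0.002,0,0,0],[0.028,0,0.02,0,0,0,0],[0.028,0,0,0,0,0,0],[0.028,0,0,0,0,0,0]]]}}

```text
time_s: 34.4
ee_pos: [0.5919, -0.0657, 0.0638]
eef_rot: [-1.57, -0.004, 0.006]
wrist_force: [-0.4, 0.0, -0.3]
width: 0.0319
```

```bash
python3 go.py 0.028 0.592,-0.063,0.036,1.1;python3 - <<'E'
from u import *
s=Cam("side"); s.crop(215,155,80,75,9,"s18")
E
```

```text
t 34.4 at [ 0.5919 -0.0657  0.0638] yaw 0.3 w 0.0319 F [-0.4  0.  -0.3]
[0.028, 0.0, 0.028, 0.0025, 0.0, -1.0, 0.0]
end j6~ -97.0 1
```

View pics/s18.png

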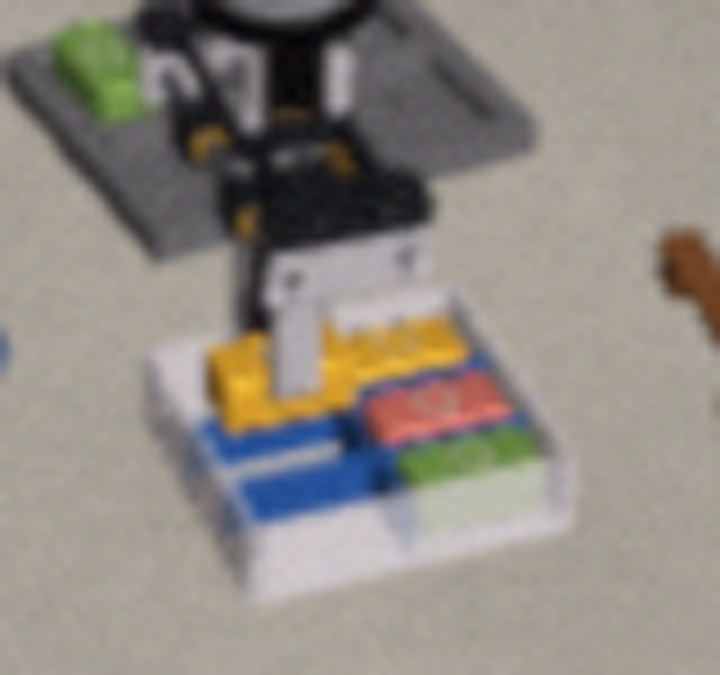

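Call:
{"fn": "step_arm", "kwargs": {"series": [[[0.028,0,0.006,0.002,0,-1,0],[0.028,0,0,0,0,0,0],[0.028,0,0.01,0,0,0,0],[0.028,0,0.008,0,0,0,0],[0.028,0,0.002,0,0,0,0],[0.028,0,0,0,0,0,0]]]}}

```text
time_s: 35.2
ee_pos: [0.5929, -0.0638, 0.0374]
eef_rot: [-1.571, -0.006, 0.024]
wrist_force: [0.5, -0.4, 0.3]
width: 0.0311
```

Call:
{"fn": "step_arm", "kwargs": {"series": [[[0.046,0,0,0,0,0,0],[0.046,0,0,0,0,0,0],[0.046,0,-0.02,0,0,0,0],[0.05,0,-0.04,0,0,0,0],[0.056,0,-0.03,-0.01,0,0,0]]]}}

```text
time_s: 35.83
ee_pos: [0.5916, -0.0731, 0.1306]
eef_rot: [-1.57, -0.003, 0.025]
wrist_force: [0.7, 0.9, 0.2]
width: 0.0551
```

```bash
python3 go.py 0.056 0.507,-0.37,0.11,-82;  python3 - <<'E'
from u import *
s=Cam("side"); s.crop(205,130,90,100,7,"s19")
E
```

```text
t 35.83 at [ 0.5916 -0.0731  0.1306] yaw 1.4 w 0.0551 F [0.7 0.9 0.2]
[0.056, -0.01, 0.002, -0.0325, 0.0, 9.5, 0.0]
[0.056, -0.005, 0.002, -0.034, 0.0, 9.5, 0.0]
[0.056, 0.0005, 0.002, -0.0345, 0.0, 9.5, 0.0]
[0.056, 0.006, 0.0025, -0.0335, 0.0, 9.5, 0.0]
[0.056, 0.0115, 0.0025, -0.0325, 0.0, 9.5, 0.0]
[0.056, 0.0165, 0.0025, -0.03, 0.0, 9.5, 0.0]
[0.056, 0.021, 0.0025, -0.027, 0.0, 9.5, 0.0]
[0.056, 0.0255, 0.0025, -0.023, 0.0, 9.5, 0.0]
[0.056, 0.0285, 0.0025, -0.019, 0.0, 9.5, 0.0]
end j6~ -44.0 9
```

View pics/s19.png

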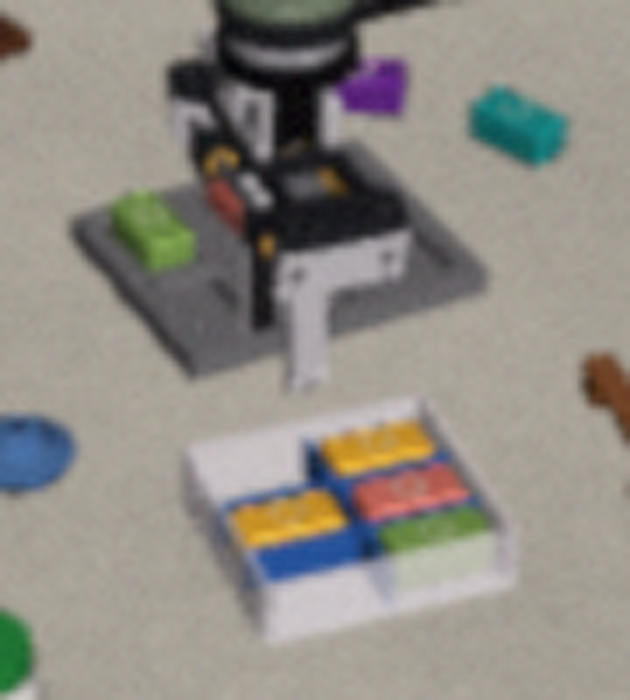

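Four packed. Next: pink at (.5074,-.3736).

Call:
{"fn": "step_arm", "kwargs": {"series": [[[0.056,-0.01,0.002,-0.032,0,9.5,0],[0.056,-0.005,0.002,-0.034,0,9.5,0],[0.056,0.001,0.002,-0.034,0,9.5,0],[0.056,0.006,0.002,-0.034,0,9.5,0],[0.056,0.012,0.002,-0.032,0,9.5,0],[0.056,0.017,0.002,-0.03,0,9.5,0],[0.056,0.021,0.002,-0.027,0,9.5,0],[0.056,0.025,0.002,-0.023,0,9.5,0],[0.056,0.025,0.002,-0.015,0,8.5,0],[0.056,0,0,0,0,0,0],[0.056,0,0,0,0,0,0]]]}}

```text
time_s: 37.25
ee_pos: [0.506, -0.3729, 0.129]
eef_rot: [-1.541, -0.013, -1.497]
wrist_force: [0.6, -0.1, -0.5]
width: 0.0563
```

```bash
python3 go.py 0.056 0.5074,-0.3736,0.06,-82
```

```text
t 37.25 at [ 0.506  -0.3729  0.129 ] yaw -85.8 w 0.0563 F [ 0.6 -0.1 -0.5]
[0.056, 0.0, 0.0345, -0.0005, -1.0, -2.0, 0.5]
[0.056, 0.0, 0.0345, 0.0, -1.0, -2.0, 0.5]
end j6~ -44.0 2
```

Call:
{"fn": "step_arm", "kwargs": {"series": [[[0.056,0,0.034,0,-1,-2,0.5],[0.056,0,0.034,0,-1,-2,0.5],[0.056,0,0,0,0,0,0],[0.056,0,0,0,0,0,0]]]}}

```text
time_s: 37.75
ee_pos: [0.5113, -0.3699, 0.0633]
eef_rot: [-1.573, 0.001, -1.415]
wrist_force: [-0.5, -1.2, -0.2]
width: 0.056
```

```bash
python3 go.py 0.056 0.5074,-0.3736,0.024,-82;python3 - <<'E'
from u import *
s=Cam("side"); s.crop(200,110,90,80,8,"s20")
E
```

```text
t 37.75 at [ 0.5113 -0.3699  0.0633] yaw -81.1 w 0.056 F [-0.5 -1.2 -0.2]
[0.056, 0.003, 0.0395, -0.0045, 0.0, 1.0, 0.0]
end j6~ -44.0 1
```

View pics/s20.png

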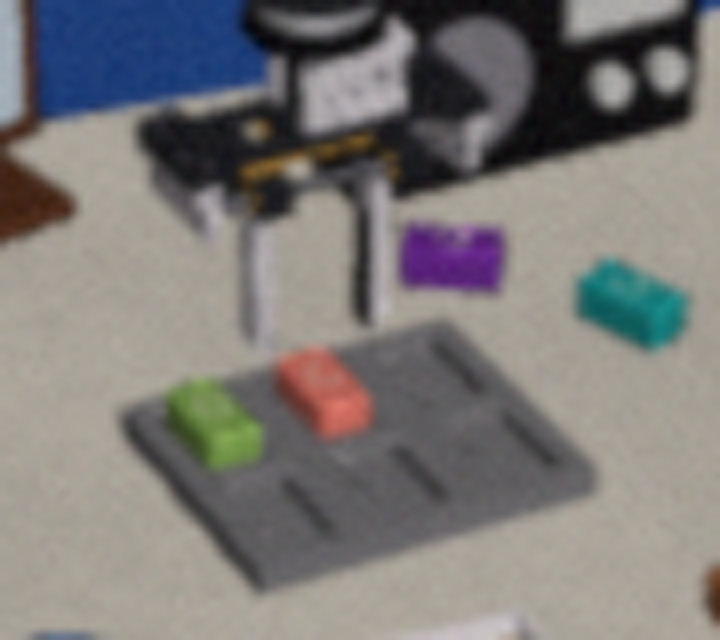

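Call:
{"fn": "step_arm", "kwargs": {"series": [[[0.056,0.003,0.018,-0.004,0,1,0],[0.056,0,0.012,0,0,0,0],[0.056,0,0.009,0,0,0,0],[0.056,0,0,0,0,0,0]]]}}

```text
time_s: 38.3
ee_pos: [0.5081, -0.3744, 0.024]
eef_rot: [-1.571, -0.002, -1.434]
wrist_force: [-0.3, -1.1, 0.1]
width: 0.0558
```

Call:
{"fn": "step_arm", "kwargs": {"series": [[[0.028,0,0,0,0,0,0],[0.028,0,0,0,0,0,0],[0.028,0,0,0,0,0,0],[0.028,0,0,0,0,0,0]]]}}

```text
time_s: 38.8
ee_pos: [0.5071, -0.3751, 0.0246]
eef_rot: [-1.573, -0.002, -1.434]
wrist_force: [0.1, -0.1, -0.6]
width: 0.0316
```

Call:
{"fn": "step_arm", "kwargs": {"series": [[[0.028,0,-0.015,0,0,0,0],[0.028,0,-0.03,0,0,0,0],[0.028,0,-0.04,0,0,0,0],[0.028,0,0,0,0,0,0]]]}}

```text
time_s: 39.3
ee_pos: [0.5095, -0.3752, 0.1152]
eef_rot: [-1.568, -0.005, -1.434]
wrist_force: [-0.2, 0.3, -0.3]
width: 0.0316
```

```bash
python3 go.py 0.028 0.5925,-0.111,0.11,1.1
```

```text
t 39.3 at [ 0.5095 -0.3752  0.1152] yaw -82.1 w 0.0316 F [-0.2  0.3 -0.3]
[0.028, -0.028, 0.0005, 0.013, 0.0, -9.0, 0.0]
[0.028, -0.0255, 0.0005, 0.0175, 0.0, -9.0, 0.0]
[0.028, -0.022, 0.0005, 0.0215, 0.0, -9.0, 0.0]
[0.028, -0.0185, 0.0005, 0.0245, 0.0, -9.0, 0.0]
[0.028, -0.0145, 0.0005, 0.027, 0.0, -9.0, 0.0]
[0.028, -0.0095, 0.0005, 0.029, 0.0, -9.0, 0.0]
[0.028, -0.005, 0.0005, 0.0305, 0.0, -9.0, 0.0]
[0.028, 0.0, 0.0005, 0.031, 0.0, -9.0, 0.0]
[0.028, 0.005, 0.0005, 0.0305, 0.0, -9.0, 0.0]
end j6~ -102.0 9
```

Call:
{"fn": "step_arm", "kwargs": {"series": [[[0.028,-0.028,0,0.013,0,-9,0],[0.028,-0.025,0,0.018,0,-9,0],[0.028,-0.022,0,0.022,0,-9,0],[0.028,-0.018,0,0.025,0,-9,0],[0.028,-0.014,0,0.027,0,-9,0],[0.028,-0.01,0,0.029,0,-9,0],[0.028,-0.005,0,0.03,0,-9,0],[0.028,0,0,0.031,0,-9,0],[0.028,0.006,0,0.028,0,-9,0],[0.028,0,0,0,0,0,0],[0.028,0,0,0,0,0,0]]]}}

```text
time_s: 40.67
ee_pos: [0.5924, -0.1027, 0.1069]
eef_rot: [-1.569, 0.004, 0.023]
wrist_force: [0.1, -0.4, -0.5]
width: 0.0315
```

```bash
python3 go.py 0.028 0.5925,-0.106,0.063,1.1
```

```text
t 40.67 at [ 0.5924 -0.1027  0.1069] yaw 1.3 w 0.0315 F [ 0.1 -0.4 -0.5]
[0.028, 0.0, 0.044, -0.0035, 0.0, 0.0, 0.0]
end j6~ -101.0 1
```

Call:
{"fn": "step_arm", "kwargs": {"series": [[[0.028,0,0.022,-0.002,0,0,0],[0.028,0,0.02,0,0,0,0],[0.028,0,0,0,0,0,0],[0.028,0,0,0,0,0,0]]]}}

```text
time_s: 41.18
ee_pos: [0.5917, -0.1091, 0.0644]
eef_rot: [-1.57, 0.003, 0.014]
wrist_force: [-0.1, -0.8, 0.0]
width: 0.0315
```

```bash
python3 go.py 0.028 0.5925,-0.1065,0.043,1.1;python3 - <<'E'
from u import *
s=Cam("side"); s.crop(215,155,80,75,9,"s21")
E
```

```text
t 41.17 at [ 0.5917 -0.1091  0.0644] yaw 0.8 w 0.0315 F [-0.1 -0.8  0. ]
[0.028, 0.001, 0.0215, 0.0025, 0.0, -0.5, 0.0]
end j6~ -101.0 1
```

View pics/s21.png

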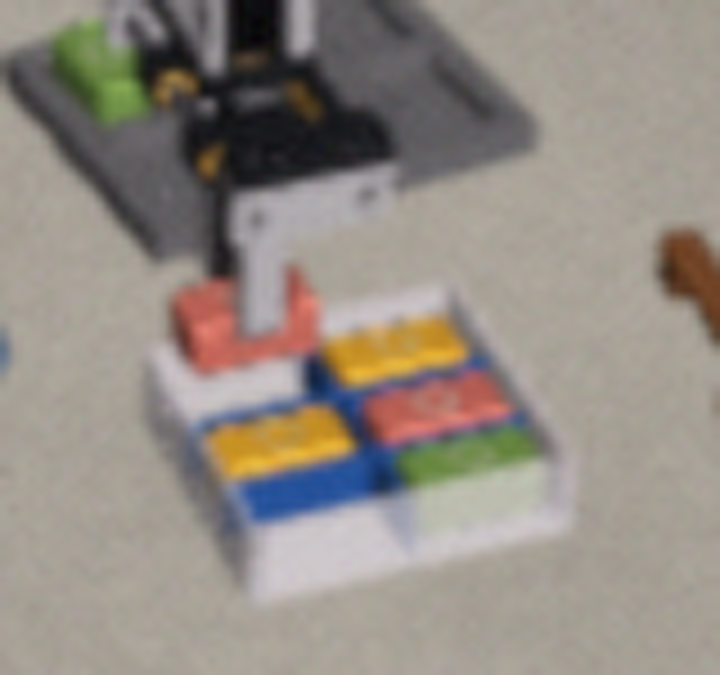

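Call:
{"fn": "step_arm", "kwargs": {"series": [[[0.028,0,0.005,0.002,0,-0.5,0],[0.028,0,0,0,0,0,0],[0.028,0,0.009,0,0,0,0],[0.028,0,0.006,0,0,0,0],[0.028,0,0,0,0,0,0]]]}}

```text
time_s: 41.85
ee_pos: [0.5926, -0.1073, 0.0448]
eef_rot: [-1.571, 0.0, 0.023]
wrist_force: [0.3, -0.3, -0.1]
width: 0.0318
```

Call:
{"fn": "step_arm", "kwargs": {"series": [[[0.046,0,0.001,0,0,0,0],[0.046,0,0,0,0,0,0],[0.046,0,-0.02,0,0,0,0],[0.05,0,-0.04,0,0,0,0],[0.056,0,-0.03,-0.01,0,0,0]]]}}

```text
time_s: 42.48
ee_pos: [0.5917, -0.1165, 0.1364]
eef_rot: [-1.57, 0.004, 0.024]
wrist_force: [0.7, 0.4, -0.4]
width: 0.055
```

```bash
python3 go.py 0.056 0.572,-0.362,0.11,-82;  python3 - <<'E'
from u import *
s=Cam("side"); s.crop(205,130,90,100,7,"s22")
E
```

```text
t 42.48 at [ 0.5917 -0.1165  0.1364] yaw 1.4 w 0.055 F [ 0.7  0.4 -0.4]
[0.056, -0.003, 0.003, -0.027, 0.0, 9.5, 0.0]
[0.056, 0.0015, 0.003, -0.0275, 0.0, 9.5, 0.0]
[0.056, 0.006, 0.003, -0.0265, 0.0, 9.5, 0.0]
[0.056, 0.01, 0.003, -0.0255, 0.0, 9.5, 0.0]
[0.056, 0.014, 0.003, -0.0235, 0.0, 9.5, 0.0]
[0.056, 0.0175, 0.003, -0.021, 0.0, 9.5, 0.0]
[0.056, 0.021, 0.003, -0.0175, 0.0, 9.5, 0.0]
[0.056, 0.0235, 0.003, -0.014, 0.0, 9.5, 0.0]
[0.056, 0.0255, 0.003, -0.01, 0.0, 9.5, 0.0]
end j6~ -40.0 9
```

View pics/s22.png

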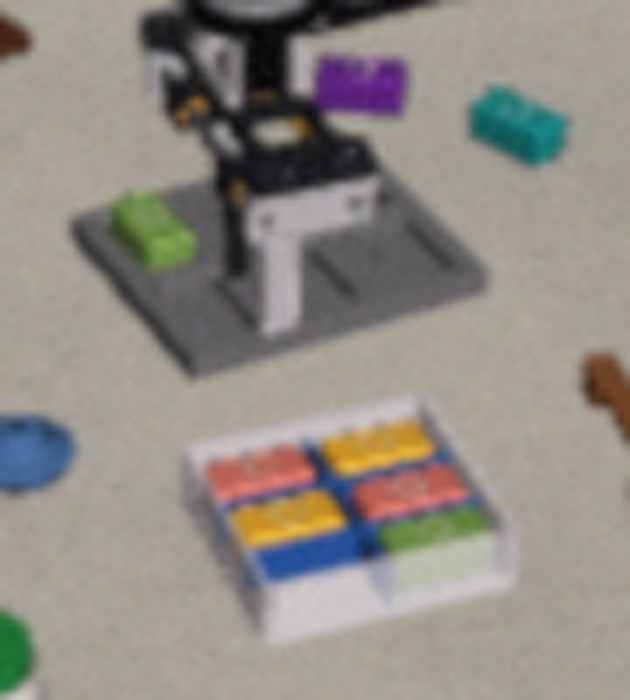

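Five packed. Last: green at (.5747,-.3641).

Call:
{"fn": "step_arm", "kwargs": {"series": [[[0.056,-0.003,0.003,-0.027,0,9.5,0],[0.056,0.001,0.003,-0.027,0,9.5,0],[0.056,0.006,0.003,-0.027,0,9.5,0],[0.056,0.01,0.003,-0.026,0,9.5,0],[0.056,0.014,0.003,-0.023,0,9.5,0],[0.056,0.018,0.003,-0.021,0,9.5,0],[0.056,0.021,0.003,-0.017,0,9.5,0],[0.056,0.023,0.003,-0.014,0,9.5,0],[0.056,0.023,0.003,-0.008,0,9,0],[0.056,0,0,0,0,0,0],[0.056,0,0,0,0,0,0]]]}}

```text
time_s: 43.9
ee_pos: [0.5718, -0.3679, 0.1271]
eef_rot: [-1.549, -0.012, -1.506]
wrist_force: [-0.2, 0.5, 0.3]
width: 0.0561
```

```bash
python3 go.py 0.056 0.5747,-0.3641,0.06,-82
```

```text
t 43.9 at [ 0.5718 -0.3679  0.1271] yaw -86.3 w 0.0561 F [-0.2  0.5  0.3]
[0.056, -0.002, 0.0335, 0.001, -0.5, -2.0, 0.5]
[0.056, -0.002, 0.0335, 0.0015, -0.5, -2.0, 0.5]
end j6~ -40.0 2
```

Call:
{"fn": "step_arm", "kwargs": {"series": [[[0.056,-0.002,0.033,0,-0.5,-2,0.5],[0.056,-0.001,0.033,0,-0.5,-2,0.5],[0.056,0,0,0,0,0,0],[0.056,0,0,0,0,0,0]]]}}

```text
time_s: 44.4
ee_pos: [0.5759, -0.3618, 0.0638]
eef_rot: [-1.563, 0.002, -1.424]
wrist_force: [-0.2, 0.3, 0.3]
width: 0.0559
```

```bash
python3 go.py 0.056 0.5747,-0.3641,0.024,-82;python3 - <<'E'
from u import *
s=Cam("side"); s.crop(200,110,90,80,8,"s23")
E
```

```text
t 44.4 at [ 0.5759 -0.3618  0.0638] yaw -81.6 w 0.0559 F [-0.2  0.3  0.3]
[0.056, 0.002, 0.04, -0.002, -0.5, 0.5, 0.0]
end j6~ -40.0 1
```

View pics/s23.png

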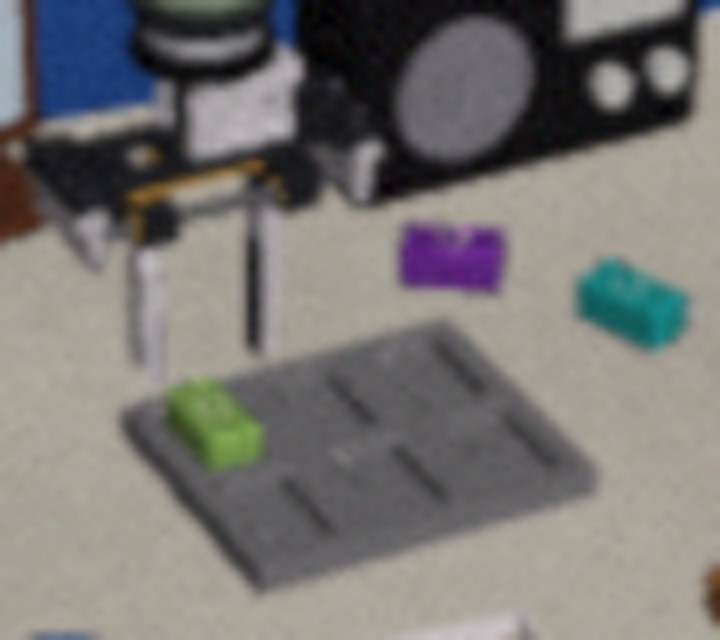

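Call:
{"fn": "step_arm", "kwargs": {"series": [[[0.056,0.002,0.018,-0.002,-0.5,0.5,0],[0.056,0,0.012,0,0,0,0],[0.056,0,0.009,0,0,0,0],[0.056,0,0,0,0,0,0],[0.028,0,0,0,0,0,0],[0.028,0,0,0,0,0,0],[0.028,0,0,0,0,0,0],[0.028,0,0,0,0,0,0]]]}}

```text
time_s: 45.45
ee_pos: [0.5745, -0.3654, 0.0251]
eef_rot: [-1.572, -0.001, -1.434]
wrist_force: [-0.0, 0.2, -0.1]
width: 0.0317
```

Call:
{"fn": "step_arm", "kwargs": {"series": [[[0.028,0,-0.015,0,0,0,0],[0.028,0,-0.03,0,0,0,0],[0.028,0,-0.04,0,0,0,0],[0.028,0,0,0,0,0,0]]]}}

```text
time_s: 45.95
ee_pos: [0.5764, -0.3657, 0.1158]
eef_rot: [-1.568, -0.003, -1.434]
wrist_force: [0.8, -0.4, -1.1]
width: 0.032
```

```bash
python3 go.py 0.028 0.591,-0.025,0.11,1.1
```

```text
t 45.95 at [ 0.5764 -0.3657  0.1158] yaw -82.1 w 0.032 F [ 0.8 -0.4 -1.1]
[0.028, -0.0375, 0.0005, 0.007, 0.0, -9.0, 0.0]
[0.028, -0.0355, 0.0005, 0.0125, 0.0, -9.0, 0.0]
[0.028, -0.033, 0.0005, 0.0185, 0.0, -9.0, 0.0]
[0.028, -0.03, 0.0005, 0.0235, 0.0, -9.0, 0.0]
[0.028, -0.0255, 0.0005, 0.028, 0.0, -9.0, 0.0]
[0.028, -0.021, 0.0005, 0.0315, 0.0, -9.0, 0.0]
[0.028, -0.0155, 0.0005, 0.0345, 0.0, -9.0, 0.0]
[0.028, -0.01, 0.0005, 0.0365, 0.0, -9.0, 0.0]
[0.028, -0.004, 0.0005, 0.0375, 0.0, -9.0, 0.0]
end j6~ -94.0 9
```

Call:
{"fn": "step_arm", "kwargs": {"series": [[[0.028,-0.037,0,0.007,0,-9,0],[0.028,-0.035,0,0.013,0,-9,0],[0.028,-0.033,0,0.018,0,-9,0],[0.028,-0.03,0,0.024,0,-9,0],[0.028,-0.026,0,0.028,0,-9,0],[0.028,-0.021,0,0.032,0,-9,0],[0.028,-0.015,0,0.034,0,-9,0],[0.028,-0.01,0,0.036,0,-9,0],[0.028,-0.003,0,0.034,0,-9,0],[0.028,0,0,0,0,0,0],[0.028,0,0,0,0,0,0]]]}}

```text
time_s: 47.32
ee_pos: [0.5871, -0.018, 0.1078]
eef_rot: [-1.569, 0.004, 0.023]
wrist_force: [0.8, -0.4, -0.5]
width: 0.0318
```

```bash
python3 go.py 0.028 0.591,-0.0205,0.064,1.1
```

```text
t 47.33 at [ 0.5871 -0.018   0.1078] yaw 1.3 w 0.0318 F [ 0.8 -0.4 -0.5]
[0.028, 0.004, 0.044, -0.0025, 0.0, 0.0, 0.0]
end j6~ -93.0 1
```

Call:
{"fn": "step_arm", "kwargs": {"series": [[[0.028,0.004,0.022,-0.001,0,0,0],[0.028,0,0.02,0,0,0,0],[0.028,0,0,0,0,0,0],[0.028,0,0,0,0,0,0]]]}}

```text
time_s: 47.82
ee_pos: [0.5918, -0.0239, 0.0653]
eef_rot: [-1.571, 0.002, 0.014]
wrist_force: [0.6, -0.2, -0.7]
width: 0.0319
```

```bash
python3 go.py 0.028 0.591,-0.021,0.043,1.1;python3 - <<'E'
from u import *
s=Cam("side"); s.crop(215,155,80,75,9,"s24")
E
```

```text
t 47.83 at [ 0.5918 -0.0239  0.0653] yaw 0.8 w 0.0319 F [ 0.6 -0.2 -0.7]
[0.028, -0.0005, 0.0225, 0.003, 0.0, -0.5, 0.0]
end j6~ -93.0 1
```

View pics/s24.png

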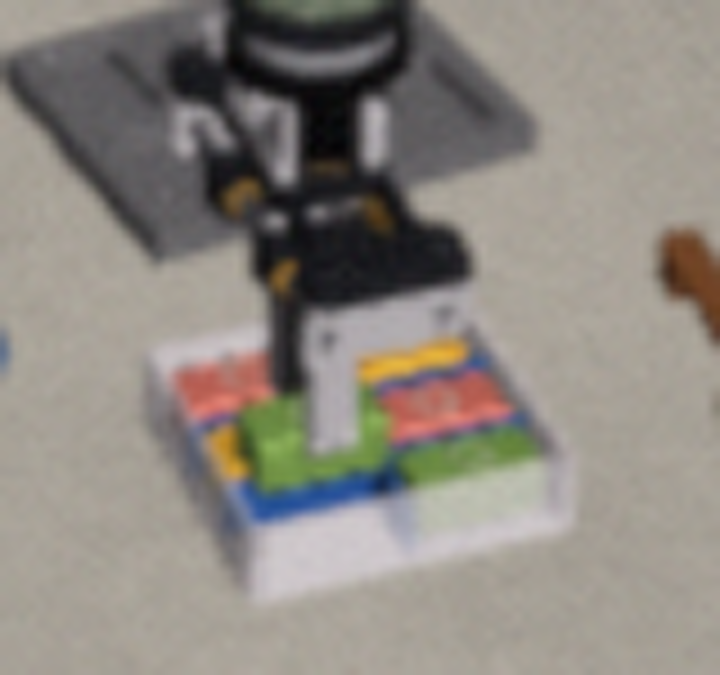

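Call:
{"fn": "step_arm", "kwargs": {"series": [[[0.028,-0.001,0.006,0.003,0,-0.5,0],[0.028,0,0,0,0,0,0],[0.028,0,0.009,0,0,0,0],[0.028,0,0.006,0,0,0,0],[0.028,0,0,0,0,0,0]]]}}

```text
time_s: 48.5
ee_pos: [0.5916, -0.021, 0.0446]
eef_rot: [-1.571, -0.0, 0.023]
wrist_force: [-0.6, -0.0, -0.7]
width: 0.032
```

Call:
{"fn": "step_arm", "kwargs": {"series": [[[0.046,0,0.001,0,0,0,0],[0.046,0,0,0,0,0,0],[0.046,0,-0.02,0,0,0,0],[0.05,0,-0.04,0,0,0,0],[0.05,-0.05,-0.03,0.02,0,0,0],[0.05,-0.05,-0.03,0.04,0,0,0],[0.05,0,0,0.05,0,0,0],[0.05,0,0,0,0,0,0]]]}}

```text
time_s: 49.5
ee_pos: [0.4958, 0.0846, 0.1738]
eef_rot: [-1.571, -0.015, 0.021]
wrist_force: [0.7, -0.3, 0.5]
width: 0.0502
```

```bash
python3 - <<'E'
from u import *
s=Cam("side"); s.crop(205,130,140,140,5,"s25"); t=Cam("top"); t.crop(130,110,190,140,4,"t25")
E
```

```text
(no output)
```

View pics/s25.png

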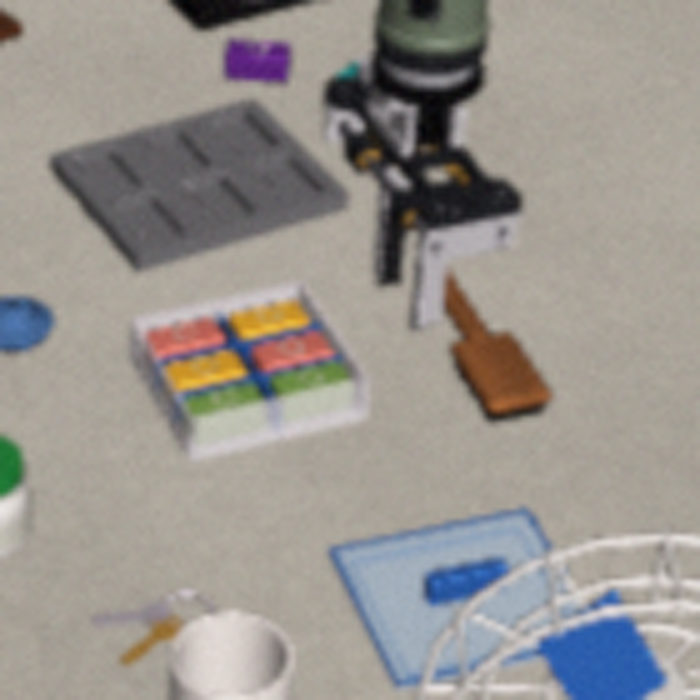

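View pics/t25.png

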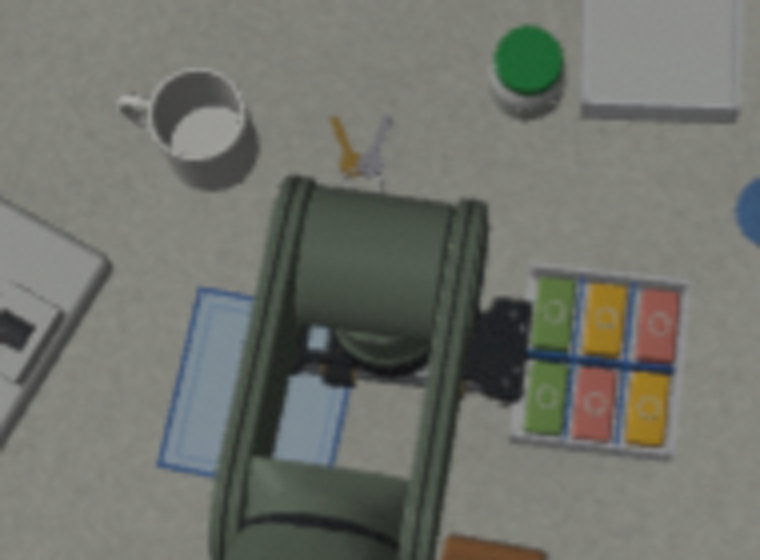

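```bash
python3 go.py 0.045 0.4955,0.2095,0.09,-2.8
```

```text
t 49.6 at [0.4965 0.0823 0.1733] yaw 1.0 w 0.0501 F [ 1.  -0.3  0.6]
[0.045, 0.0, 0.0275, 0.0425, 0.0, 1.5, 0.5]
[0.045, -0.001, 0.0275, 0.0425, 0.0, 1.5, 0.5]
[0.045, -0.0015, 0.0275, 0.0425, 0.0, 1.5, 0.5]
end j6~ -64.0 3
```

Call:
{"fn": "step_arm", "kwargs": {"series": [[[0.045,0,0.02,0.042,0,1.5,0.5],[0.045,-0.001,0.02,0.042,0,1.5,0.5],[0.045,-0.001,0.02,0.036,0,1,0.5],[0.045,0,0,0,0,0,0],[0.045,0,0,0,0,0,0]]]}}

```text
time_s: 50.22
ee_pos: [0.5014, 0.1981, 0.1135]
eef_rot: [-1.576, 0.007, -0.063]
wrist_force: [-0.6, -0.3, 0.1]
width: 0.0447
```

```bash
python3 go.py 0.045 0.4955,0.2095,0.06,-2.8; python3 - <<'E'
from u import *
s=Cam("side"); s.crop(250,190,100,90,7,"s26"); t=Cam("top"); t.crop(150,160,90,80,8,"t26")
o=env.get_obs();p=o["ee_pos"];R=Rn.from_euler('xyz',o["eef_rot"])
for k in(-.0225,0,.0225): print(((s.proj([p+R.apply([0,0,k])])[0]-[250,190]+.5)*7-.5).round())
E
```

```text
t 50.23 at [0.5014 0.1981 0.1135] yaw -3.6 w 0.0447 F [-0.6 -0.3  0.1]
[0.045, -0.006, 0.0535, 0.0115, 0.5, -1.0, -0.5]
end j6~ -64.0 1
[309. 209.]
[326. 238.]
[342. 267.]
```

View pics/s26.png

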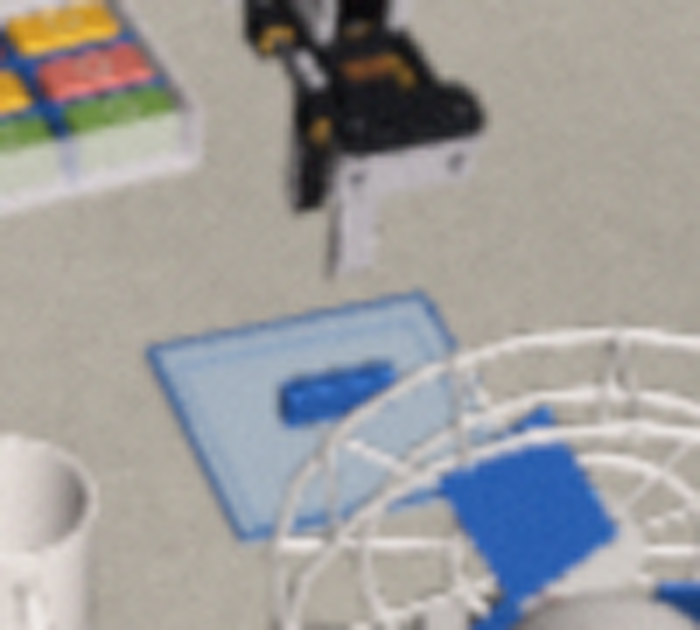

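View pics/t26.png

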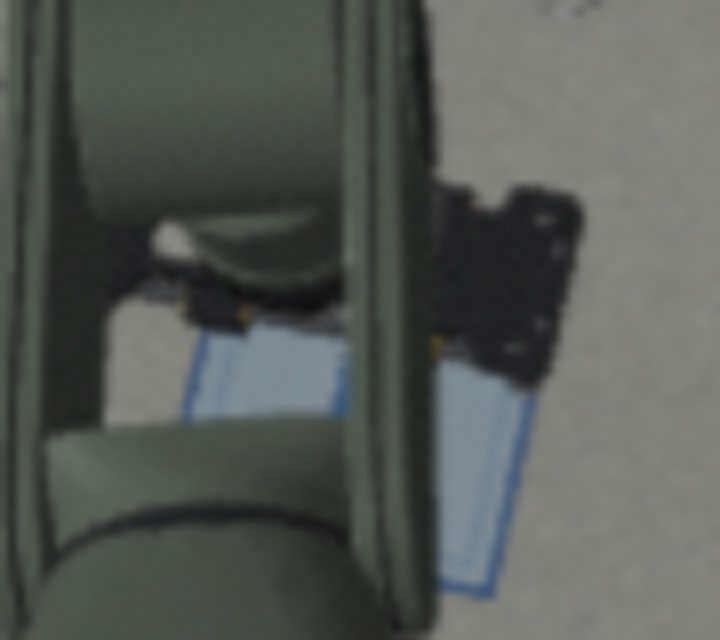

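```bash
python3 - <<'E'
from m import *
s=Cam("side"); q=lambda p:cr(p,7,250,190)
print(s.cast(q([[337,384]]),.032), s.cast(q([[283,390],[390,370]]),.032))
L=s.cast(q([[152,348],[425,292],[240,540]]),.007);print(L.round(4)); d=L[0]-L[1];print(np.degrees(np.arctan2(d[1],d[0])),np.linalg.norm(d),np.linalg.norm(L[0]-L[2])); print((L[1]+L[2])/2)
E
```

```text
[[0.49741159 0.21799433 0.032     ]] [[0.52475679 0.21301218 0.032     ]
 [0.46789705 0.21753081 0.032     ]]
[[0.5638 0.1383 0.007 ]
 [0.4113 0.1458 0.007 ]
 [0.575  0.279  0.007 ]]
-2.8105214474214564 0.1527025496635622 0.141133160917967
[0.49312275 0.21241273 0.007     ]
```

Call:
{"fn": "step_arm", "kwargs": {"series": [[[0.045,-0.006,0.02,0.012,0.5,-1,-0.5],[0.045,0,0.02,0,0,0,0],[0.045,0,0.01,0,0,0,0],[0.045,0,0,0,0,0,0],[0.045,0,0,0,0,0,0]]]}}

```text
time_s: 51.0
ee_pos: [0.5002, 0.2076, 0.0671]
eef_rot: [-1.564, -0.01, -0.052]
wrist_force: [0.1, 0.5, -0.8]
width: 0.0451
```

```bash
python3 go.py 0.045 0.495,0.2105,0.015,-2.8
```

```text
t 51.0 at [0.5002 0.2076 0.0671] yaw -3.0 w 0.0451 F [ 0.1  0.5 -0.8]
[0.045, -0.006, 0.052, 0.0025, -0.5, 0.0, 0.5]
end j6~ -64.0 1
```

Call:
{"fn": "step_arm", "kwargs": {"series": [[[0.045,-0.006,0.02,0.003,-0.5,0,0.5],[0.045,0,0.018,0,0,0,0],[0.045,0,0.01,0,0,0,0],[0.045,0,0,0,0,0,0],[0.045,0,0,0,0,0,0]]]}}

```text
time_s: 51.62
ee_pos: [0.4945, 0.2118, 0.0169]
eef_rot: [-1.573, -0.002, -0.052]
wrist_force: [-0.2, 0.5, -0.4]
width: 0.0449
```

```bash
python3 go.py 0.045 0.495,0.2105,0.014,-2.8; python3 - <<'E'
from u import *
s=Cam("side"); s.crop(250,190,100,90,7,"s27")
E
```

```text
t 51.62 at [0.4945 0.2118 0.0169] yaw -3.0 w 0.0449 F [-0.2  0.5 -0.4]
[0.045, 0.0005, 0.003, -0.0015, 0.0, 0.0, 0.0]
end j6~ -64.0 1
```

View pics/s27.png

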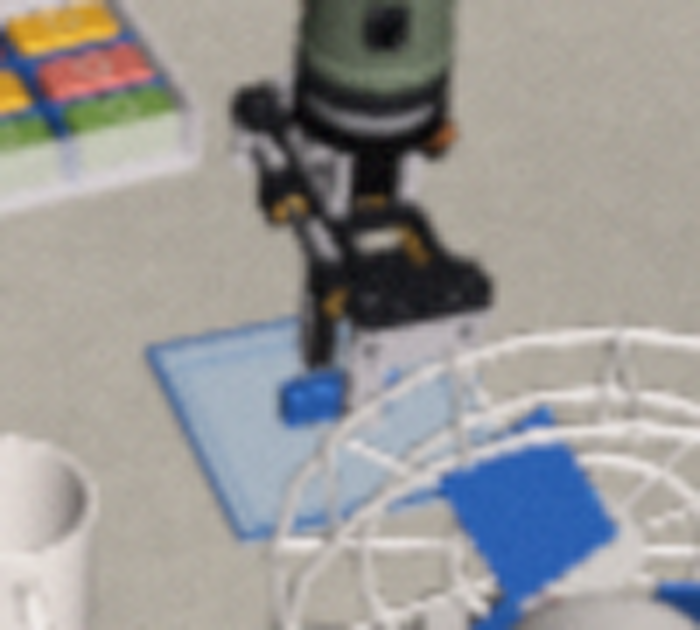

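Straddling the handle. Close.

Call:
{"fn": "step_arm", "kwargs": {"series": [[[0.045,0,0.002,0,0,0,0],[0.008,0,0,0,0,0,0],[0.008,0,0,0,0,0,0],[0.008,0,0,0,0,0,0],[0.008,0,0,0,0,0,0],[0.008,0,0,0,0,0,0]]]}}

```text
time_s: 52.42
ee_pos: [0.4958, 0.2121, 0.0164]
eef_rot: [-1.573, -0.005, -0.052]
wrist_force: [-0.1, 0.1, -0.2]
width: 0.014
```

Call:
{"fn": "step_arm", "kwargs": {"series": [[[0.008,0,-0.015,0,0,0,0],[0.008,0,-0.025,0,0,0,0],[0.008,0,-0.03,0,0,0,0],[0.008,0,-0.03,0,0,0,0],[0.008,0,0,0,0,0,0],[0.008,0,0,0,0,0,0]]]}}

```text
time_s: 53.18
ee_pos: [0.4943, 0.2121, 0.1211]
eef_rot: [-1.573, -0.004, -0.052]
wrist_force: [-1.3, -0.1, -1.1]
width: 0.0138
```

```bash
python3 go.py 0.008 0.555,-0.064,0.13,1.1; python3 - <<'E'
from u import *
s=Cam("side"); s.crop(240,170,110,90,7,"s28"); t=Cam("top"); t.crop(150,150,90,90,8,"t28")
E
```

```text
t 53.17 at [0.4943 0.2121 0.1211] yaw -3.0 w 0.0138 F [-1.3 -0.1 -1.1]
[0.008, 0.0125, -0.0015, -0.0455, 0.0, -0.5, 0.0]
[0.008, 0.012, -0.0015, -0.0455, 0.0, -0.5, 0.0]
[0.008, 0.0115, -0.0015, -0.0455, 0.0, -0.5, 0.0]
[0.008, 0.011, -0.0015, -0.046, 0.0, -0.5, 0.0]
[0.008, 0.0105, -0.0015, -0.046, 0.0, -0.5, 0.0]
[0.008, 0.01, -0.0015, -0.046, 0.0, -0.5, 0.0]
end j6~ -98.0 6
```

View pics/s28.png

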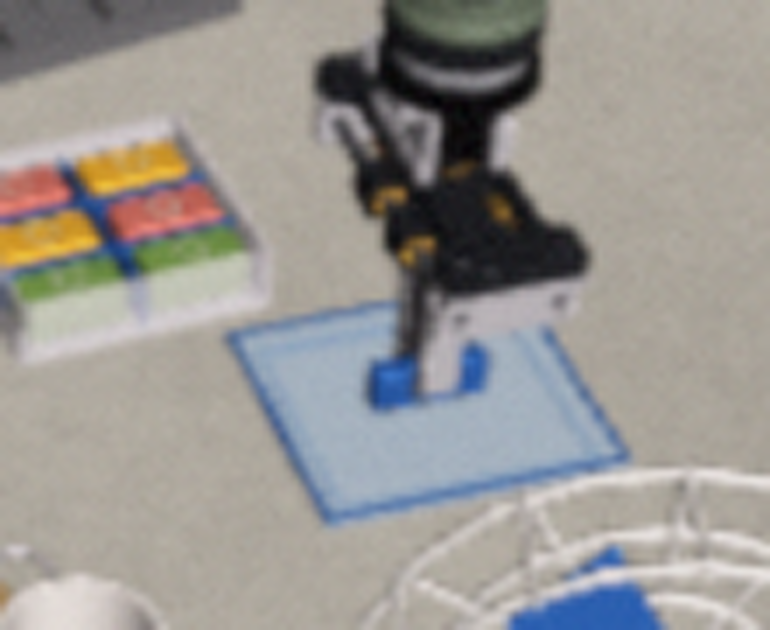

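View pics/t28.png

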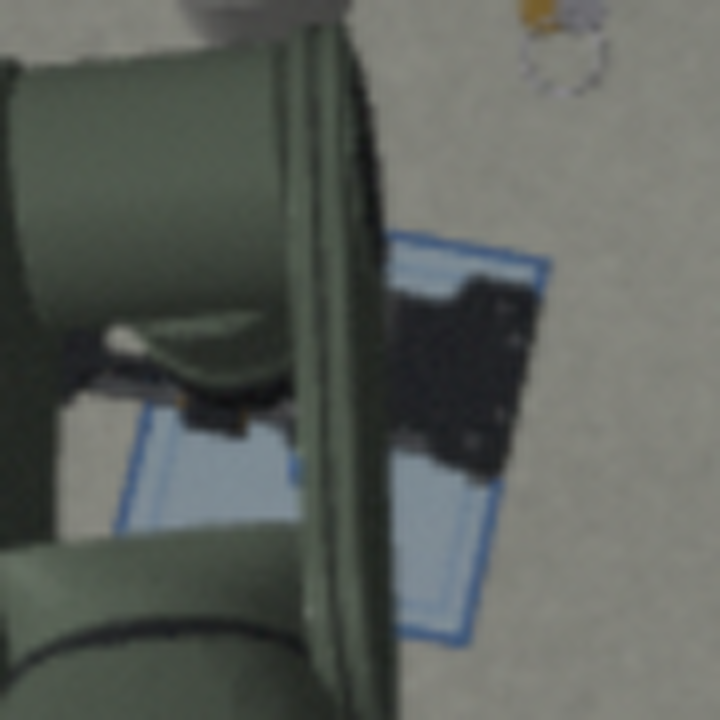

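```bash
python3 - <<'E'
from m import *
o=env.get_obs();p=o["ee_pos"];R=Rn.from_euler('xyz',o["eef_rot"]).as_matrix()
t=Cam("top");s=Cam("side"); z=p[2]-.010
A=t.cast(cr([[549,262],[467,643]],8,150,150),z); print(A.round(4),'mid rel TCP (tool x,z)',((A.mean(0)-p)@R).round(4))
B=s.cast(cr([[232,338],[330,522],[628,456]],7,240,170),z); print(B.round(4)); c=(B[0]+B[2])/2; print('side lid ctr rel',((c-p)@R).round(4))
H=s.cast(cr([[371,372],[487,352]],7,240,170),p[2]-.0164+.032-.004); print('handle',((H-p)@R).round(4))
print([np.degrees(np.arctan2(*(b-a)[1::-1])).round(2) for a,b in((A[1],A[0]),(B[2],B[1]))])
E
```

```text
[[0.565  0.1363 0.1108]
 [0.4122 0.1445 0.1108]] mid rel TCP (tool x,z) [-0.002   0.0101 -0.0719]
[[0.5643 0.1409 0.1108]
 [0.5714 0.2787 0.1108]
 [0.4178 0.284  0.1108]]
side lid ctr rel [-0.0033  0.01    0.0002]
handle [[ 0.0268 -0.0115 -0.0012]
 [-0.0329 -0.0117  0.0007]]
[np.float64(-3.09), np.float64(-1.95)]
```

Call:
{"fn": "step_arm", "kwargs": {"series": [[[0.008,0.012,-0.001,-0.045,0,-0.5,0],[0.008,0.012,-0.001,-0.045,0,-0.5,0],[0.008,0.012,-0.001,-0.045,0,-0.5,0],[0.008,0.011,-0.001,-0.045,0,-0.5,0],[0.008,0.01,-0.001,-0.045,0,-0.5,0],[0.008,0.008,-0.001,-0.035,0,-1,0],[0.008,0,0,0,0,0,0],[0.008,0,0,0,0,0,0]]]}}

```text
time_s: 54.38
ee_pos: [0.5481, -0.056, 0.1183]
eef_rot: [-1.57, 0.012, 0.013]
wrist_force: [0.1, -0.6, -0.7]
width: 0.0136
```

```bash
python3 go.py 0.008 0.5555,-0.0637,0.085,1.1
```

```text
t 54.38 at [ 0.5481 -0.056   0.1183] yaw 0.7 w 0.0136 F [ 0.1 -0.6 -0.7]
[0.008, 0.0075, 0.033, -0.008, 0.0, -0.5, -0.5]
end j6~ -98.0 1
```

Call:
{"fn": "step_arm", "kwargs": {"series": [[[0.008,0.007,0.016,-0.006,0,-0.5,-0.5],[0.008,0,0.016,0,0,0,0],[0.008,0,0,0,0,0,0],[0.008,0,0,0,0,0,0]]]}}

```text
time_s: 54.88
ee_pos: [0.5532, -0.0572, 0.084]
eef_rot: [-1.568, 0.006, 0.027]
wrist_force: [-0.1, 0.8, -0.3]
width: 0.0139
```

```bash
python3 go.py 0.008 0.5555,-0.0637,0.065,1.1; python3 - <<'E'
from u import *
s=Cam("side"); s.crop(215,145,80,80,9,"s29"); t=Cam("top"); t.crop(235,150,80,80,9,"t29")
E
```

```text
t 54.88 at [ 0.5532 -0.0572  0.084 ] yaw 1.5 w 0.0139 F [-0.1  0.8 -0.3]
[0.008, 0.002, 0.019, -0.0065, 0.0, 0.5, -0.5]
end j6~ -98.0 1
```

View pics/s29.png

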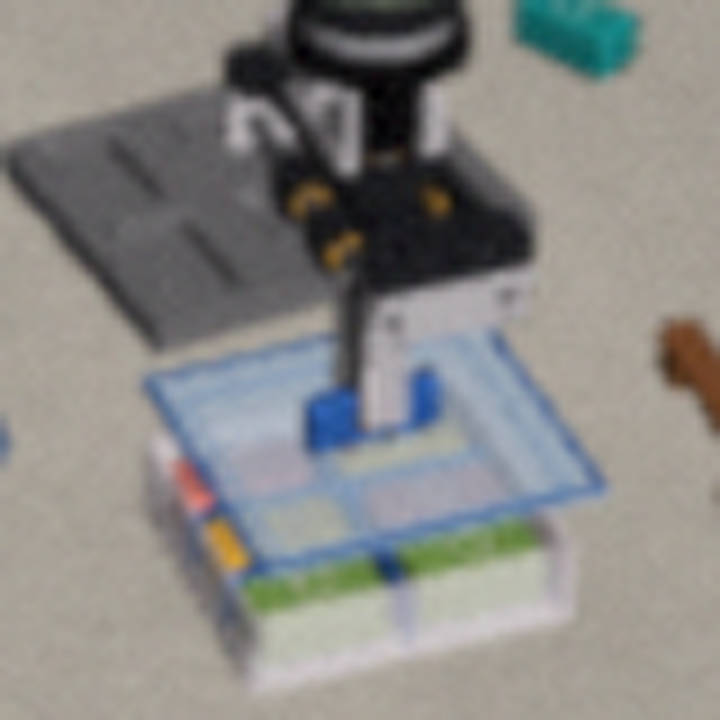

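View pics/t29.png

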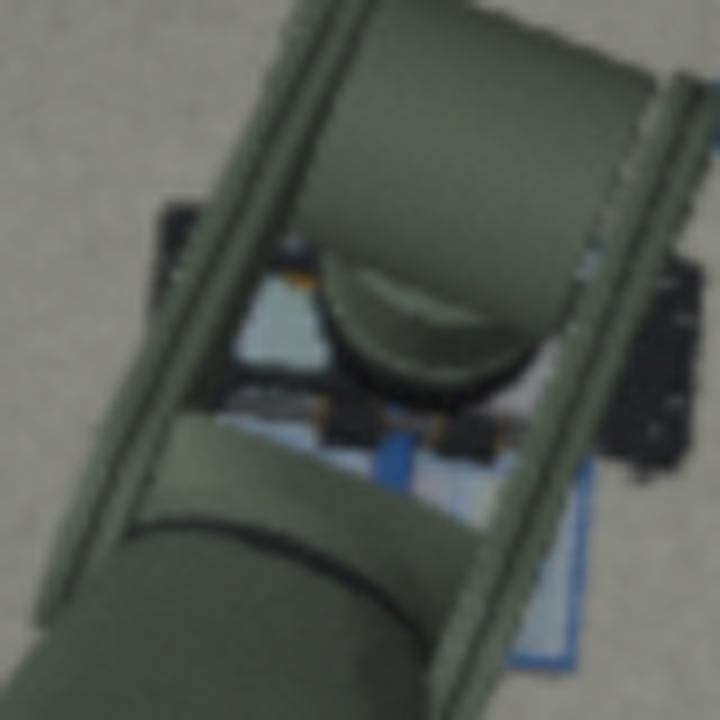

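Call:
{"fn": "step_arm", "kwargs": {"series": [[[0.008,0.002,0.01,-0.005,0,0.5,-0.5],[0.008,0,0.008,0,0,0,0],[0.008,0,0,0,0,0,0],[0.008,0,0,0,0,0,0]]]}}

```text
time_s: 55.48
ee_pos: [0.556, -0.063, 0.0657]
eef_rot: [-1.569, -0.005, 0.017]
wrist_force: [0.3, 0.2, -1.3]
width: 0.0135
```

```bash
python3 go.py 0.008 0.5555,-0.0637,0.0524,1.1; python3 - <<'E'
from u import *
s=Cam("side"); s.crop(215,155,80,75,10,"s30"); t=Cam("top"); t.crop(235,150,80,80,9,"t30")
E
```

```text
t 55.48 at [ 0.556  -0.063   0.0657] yaw 0.9 w 0.0135 F [ 0.3  0.2 -1.3]
[0.008, -0.0005, 0.0135, -0.001, 0.0, 0.0, 0.5]
end j6~ -98.0 1
```

View pics/s30.png

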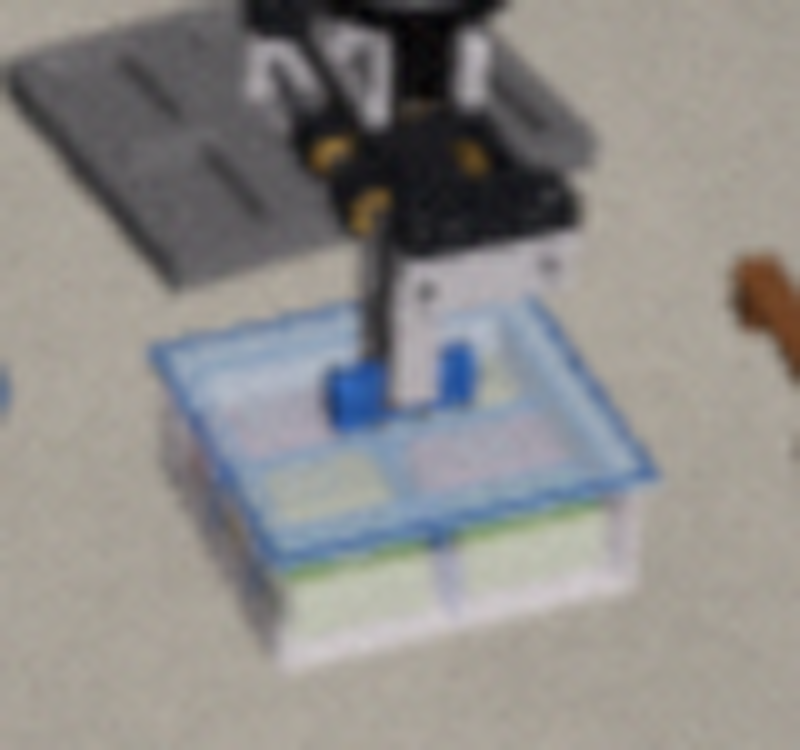

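View pics/t30.png

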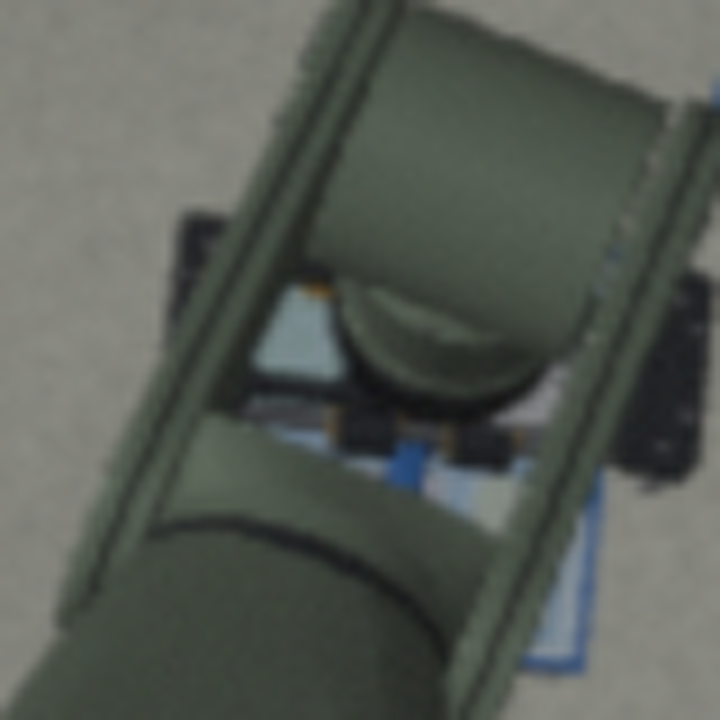

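```bash
python3 - <<'E'
from m import *
t=Cam("top");s=Cam("side"); z=.0657-.010
B=s.cast(cr([[155,352],[278,562],[655,476]],10,215,155),z);print(B.round(4),((B[0]+B[2])/2).round(4))
A=t.cast(cr([[582,670]],9,235,150),z)[0]; a=np.radians(1.0); d=np.array([-.078*np.cos(a)+.0715*np.sin(a),-.078*np.sin(a)-.0715*np.cos(a)]); print('top',A[:2]-d)
E
```

```text
[[ 0.6309 -0.13    0.0557]
 [ 0.6285  0.0071  0.0557]
 [ 0.476   0.0056  0.0557]] [ 0.5534 -0.0622  0.0557]
top [ 0.5543308  -0.06288986]
```

Call:
{"fn": "step_arm", "kwargs": {"series": [[[0.008,-0.001,0.005,-0.001,0,0,0.3],[0.008,0,0.003,0,0,0,0],[0.008,0,0.003,0,0,0,0],[0.008,0,0,0,0,0,0]]]}}

```text
time_s: 56.18
ee_pos: [0.5553, -0.0639, 0.0543]
eef_rot: [-1.569, 0.0, 0.017]
wrist_force: [0.2, -0.2, -1.6]
width: 0.0139
```

Call:
{"fn": "step_arm", "kwargs": {"series": [[[0.008,0,0.002,0,0,0,0],[0.008,0,0.002,0,0,0,0],[0.008,0,0.001,0,0,0,0]]]}}

```text
time_s: 56.55
ee_pos: [0.556, -0.0641, 0.0524]
eef_rot: [-1.57, -0.0, 0.017]
wrist_force: [-0.2, 0.4, 0.3]
width: 0.0139
```

Call:
{"fn": "step_arm", "kwargs": {"series": [[[0.008,0,0.002,0,0,0,0],[0.008,0,0.002,0,0,0,0]]]}}

```text
time_s: 56.8
ee_pos: [0.5561, -0.0641, 0.0523]
eef_rot: [-1.57, 0.0, 0.018]
wrist_force: [-6.5, 0.7, 12.6]
width: 0.014
```

Call:
{"fn": "step_arm", "kwargs": {"series": [[[0.008,0,0,0,0,0,0],[0.03,0,0,0,0,0,0],[0.04,0,0,0,0,0,0],[0.04,0,-0.02,0,0,0,0],[0.04,0,-0.04,0,0,0,0],[0.04,0,-0.05,0,0,0,0],[0.04,-0.04,-0.05,-0.04,0,0,0],[0.04,-0.04,0,-0.05,0,0,0],[0.04,0,0,-0.05,0,0,0],[0.04,0,0,-0.05,0,0,0],[0.04,0,0,-0.05,0,0,0],[0.04,0,0,0,0,0,0]]]}}

```text
time_s: 58.3
ee_pos: [0.486, -0.3051, 0.2064]
eef_rot: [-1.572, 0.0, 0.02]
wrist_force: [-0.3, -0.0, -0.7]
width: 0.0397
```

```bash
python3 - <<'E'
from u import *
s=Cam("side"); s.crop(215,155,80,75,9,"s31"); t=Cam("top"); t.crop(235,150,80,80,9,"t31"); cv2.imwrite("pics/top31.png",t.img)
E
```

```text
(no output)
```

View pics/s31.png

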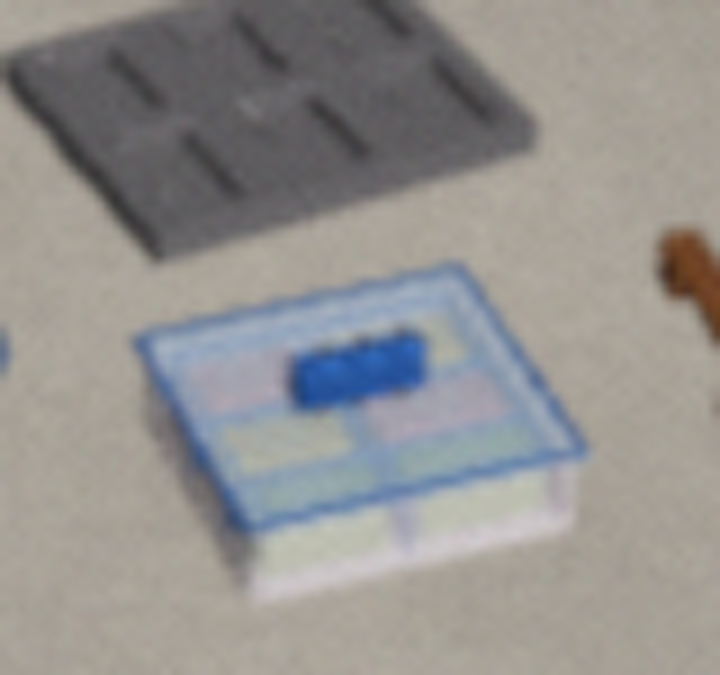

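View pics/t31.png

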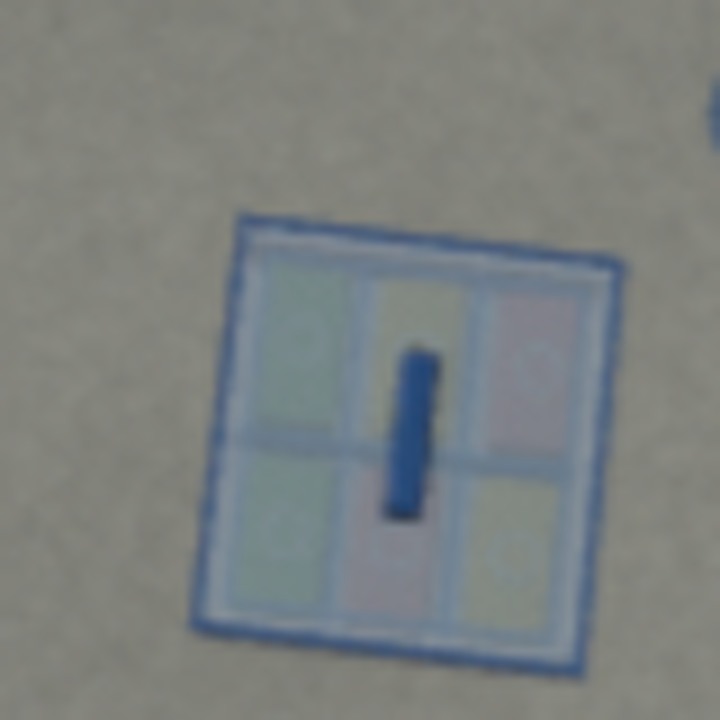

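View pics/top31.png

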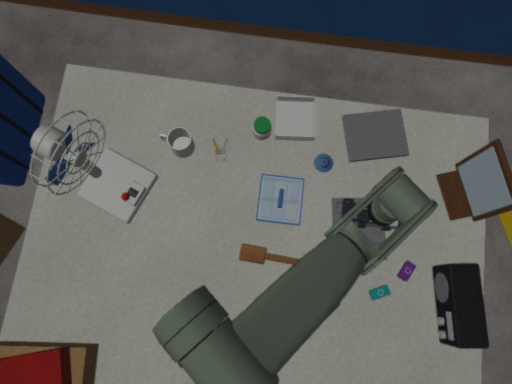

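```bash
python3 - <<'E'
from m import *
t=Cam("top");s=Cam("side")
L=t.cast(cr([[241,219],[623,260],[583,673],[195,629]],9,235,150),.043); print('lid top',L.mean(0).round(4),[(np.linalg.norm(L[i]-L[i-1]).round(3),np.degrees(np.arctan2(*(L[i]-L[i-1])[1::-1])).round(1)) for i in range(4)])
B=s.cast(cr([[137,340],[460,264],[587,455],[250,525]],9,215,155),.043); print('lid side',B.mean(0).round(4))
for b in blobs(mask(t.img,(0,180,60),(6,255,255))[:300,60:200].copy(),8): print('ball',t.cast([b[0]+[60,0]],.096).round(3))
o=env.get_obs(); print(o['time_s'],o['ee_pos'],o['wrist_force'])
E
```

```text
lid top [ 0.5536 -0.0655  0.043 ] [(np.float64(0.153), np.float64(1.4)), (np.float64(0.141), np.float64(-88.4)), (np.float64(0.154), np.float64(-178.8)), (np.float64(0.14), np.float64(91.4))]
lid side [ 0.5536 -0.0637  0.043 ]
ball [[0.485 0.421 0.096]]
58.5 [ 0.48631045 -0.30054715  0.20643006] [1.04436496 0.567486   0.44665761]
```

```bash
python3 -c "
from station import env
print(env.sign_off())"
```

```text
the job is handed in; nothing more can be done
None
```

The job is done and handed in at about 58 s. I pushed the fan toggle over to its off stop, packed all six soaps flat, one to a pocket, then put the lid on the tub and let go.

- **Fan:** the ball still showed at the off side in the last picture. The toggle had stopped moving under a push of about 40 N, and nothing touched it afterwards.
- **Lid position:** it measured at (0.554, -0.065) m in the top view and (0.554, -0.064) m in the side view, against a tub centre of about (0.554, -0.064) m. It was turned less than 1° from the tub and looked level.
- **Lid height:** contact force rose at the height where the lid should be fully seated.
- **Soaps:** all six show flat in their pockets through the clear lid. I checked this by eye only and did not measure each soap against its pocket centre.
- **Other things:** the bystanders look unmoved in the last top view. The gripper was clear of everything at hand-in.
- **Disagreement:** the two cameras differed by a few millimetres on absolute positions (up to about 7 mm at the mould). I settled this from where the first soap sat in the gripper once it closed on it.

I noticed no knock and no slackening of the grip during the run.

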